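# Move the sample tray from the plate reader to the shaker

## Task

Take the grey sample tray out of the plate reader by its upright handle: slide it forward from under the metal lip until it is clear, then lift it, keep it level, and set it down without dropping it, flat inside the rim of the shaker's platform. When the tray lies there and you have let go of it, press the shaker's start button fully down and release it. Leave the tube rack, the jar and the tip box where they stand.

Things in the scene. Friction and masses are not known exactly. Their poses are not given: they have to be found in the camera images.
- reader: Plate reader, fixed white instrument 250 x 190 mm, 205 mm high. Origin: on the table under the tray bay; +x to its back, z up; open front (-x) roughly to the robot. The tray lies on its flat bed, 50 mm above the table, from x = -140 to +110 mm, between guides 8 mm high at y = +-45 mm (3 mm play each side). Back stop at x = +82 mm.
- lip (a point): Middle of the front lower edge of the reader's steel lip, 15 mm behind the reader's origin, axes as the reader's. The lip (y +-65 mm) reaches back 75 mm, its underside 16 mm above the bed. It covers the rear 60 mm of the tray, which cannot be lifted before it has slid forward (-x) that far; 100 mm brings it clear of the head as well.
- head (a point): Middle of the front lower edge of the reader's head, a white beam over the bay: 16 mm in front of the reader's origin, 175 mm above the table, 76 mm deep, 30 mm high, y +-95 mm, on posts at y +-73 to 93 mm. It leaves no room for a vertical gripper over the handle: come in slanting, the fingers pointing down and towards the reader's back, 25 to 45 degrees from vertical.
- tray: The sample tray as a body, the same thing as tray_center; origin at the centre of its underside, x along its length (the handle end is -x), z up. Mass about 0.17 to 0.35 kg.
- tray_center (a point): Centre of the grey plastic tray's slab, half-way up its 12 mm thickness: slab 150 mm (x) by 84 mm (y) by 12 mm with small dark wells. At the start it lies in the reader, its x axis along the reader's, within 4 mm of being centred over the reader's origin.
- tray_handle (a point): Point to grip on the tray's upright handle, a plain fin 30 mm long (x), 12 mm thick (y: the fingers close along y), from 12 to 54 mm above the tray's underside. This point is 38 mm above the tray's underside, on the tray's centre line, 30 mm towards -x (front) from its centre.
- shaker: Bench shaker, a fixed white housing 250 x 170 mm, 70 mm high, its front (-x) roughly towards the robot. Origin: on the table, under the centre of its platform. The platform does not move.
- platform (a point): Centre of the top face of the shaker's dark steel platform, 80 mm above the table; x along its length (-x towards the button), z up. A rim 6 mm high and 8 mm thick encloses a field 160 mm (x) by 94 mm (y): the tray fits lengthwise with 5 mm play all round, either way round.
- start_top (a point): Centre of the top of the start button, a round black push button 26 mm across on the flat deck in front of the platform, 122 mm from the platform's centre towards -x. It is pressed straight down 6 mm; spring, 5 N when fully down.
- start (a joint): Travel of the start button: 0 up, 0.006 m fully pressed.
- rack: Bystander: white rack 60 x 110 mm with red-capped tubes, 78 mm high, beyond the instruments. Origin at its underside.
- jar: Bystander: jar 70 mm across, 100 mm high, at the left. Origin at its underside.
- tipbox: Bystander: blue box 110 x 80 x 55 mm at the right. Origin at its underside.
Things that resemble listed ones, but are neither listed nor needed, are in the scene too. Leave any orange or turquoise look-alike of the tray alone.

How it is judged (in metres and radians):
On the way, in this order (a step that is already met when the one before it is completed fails the run):
1. the tray has slid at least 45 mm forward from under the lip, still down on the reader's bed (x of tray_center in the frame of reader between -0.13 and -0.045 m and z of tray_center in the frame of reader below 0.068 m and y of tray_center in the frame of reader between -0.03 and 0.03 m).
2. the tray lies flat inside the platform's rim, let go and at rest (horizontal distance between tray_center and platform below 0.011 m and z of tray_center in the frame of platform between 0.002 and 0.009 m and angle between the x axis of tray_center and the x axis of platform, either way round below 0.15 rad and angle between tray_center's own z axis and vertical below 0.04 rad and contact force between tray and the fingers below 0.1 N and linear speed of tray below 0.02 m/s), for 0.2 s.
3. the start button is pressed fully down with the tray in place (horizontal distance between tray_center and platform below 0.011 m and z of tray_center in the frame of platform between 0.002 and 0.009 m and angle between the x axis of tray_center and the x axis of platform, either way round below 0.15 rad and angle between tray_center's own z axis and vertical below 0.04 rad and value of joint start above 0.0045 m).
At the end, for the whole second after the job is handed in: The tray lies flat inside the rim of the shaker's platform (centre within 11 mm of the platform's centre, turned less than 0.15 rad, tilted less than 0.04 rad), released and at rest, and the start button is up again (under 1.5 mm) (all of step 2 and value of joint start below 0.0015 m); the robot touches nothing.
It fails at once if the tray is tipped more than 0.35 rad from level (angle between tray_center's own z axis and vertical above 0.35 rad).
It fails at once if the tray is dropped (moves faster than 0.5 m/s out of the fingers) (contact force between tray and the fingers below 0.1 N and linear speed of tray above 0.5 m/s).
It fails at once if the start button is pressed before the tray lies on the platform (value of joint start above 0.0045 m and not (horizontal distance between tray_center and platform below 0.011 m and z of tray_center in the frame of platform between 0.002 and 0.009 m and angle between the x axis of tray_center and the x axis of platform, either way round below 0.15 rad and angle between tray_center's own z axis and vertical below 0.04 rad)).
It fails at once if the tube rack, the jar or the tip box is moved more than 25 mm (distance of any of rack, jar, tipbox from where it was at the start of the episode above 0.025 m).
It also fails if it takes over 51 s, if anything falls off the work surface, if the arm or the gripper's body presses on something with over 40 N, if the wrist force passes 120 N, or if a joint passes its speed limit or range.

## Robot

A 6-joint arm with a two-finger parallel gripper is mounted at the origin on the work surface. World frame = base frame: x ahead of the robot, y to its left, z up, the work surface at z = 0. Lengths are in mm, angles in rad, forces in N, time in s.
With the tool pointing down it reaches from about 275 to 1000 mm from the base axis. Payload 8.4 kg.
Tool frame: the origin (TCP) lies at the very end of the fingers, on their centre line; the grasp point (between the pads) lies 19 mm behind it; z points along the fingers, y is the direction in which the jaws open and shut (so a half turn about z gives the same grasp; the last joint's range is limited). The gripper opens to 85 mm and grips with 20 to 120 N. Pads are 22 mm wide; open, the fingers measure 114 mm over their backs; the gripper's body (76 mm by 85 mm) begins 54 mm behind the grasp point. The pads swing forward as they close: fully open they stand 13 mm farther back than shut.
Start: joints at [1.234, 0.353, 1.633, -0, 1.155, -0.002], TCP at [205.361, 590.3, 196.681] pointing down, gripper open.
Joint ranges: [-2.63, 2.63], [-0.92, 2.1], [0.06, 2.66], [-1.3, 4.44], [0, 2.69], [-3.02, 3.02]. Speed limits (rad/s): [2.22, 2.22, 2.79, 3.14, 3.14, 3.14].

## Interface

Orientations are given as [roll, pitch, yaw] about the fixed x, y, z axes, in that order (R = Rz(yaw) Ry(pitch) Rx(roll)).
In Python, from rig import sense, grab_frame, get_calibration, sign_off, boxes_of, trace gives the robot as it stands.
- The arm moves only by the tool servo_tool, never from a script. Its argument "rows" is a list of rows, each a list of 3 entries, a list of its own where there are three numbers: the finger opening in mm, from 0 to 85.4, then the shift along the tool's x, y, z in mm, then the turn, a rotation vector about the tool's x, y, z in degrees. A call has 1 to 8 rows; each row shifts and turns the commanded pose from where the row before left it, along the tool's axes as they then stand; what a row does not reach is not made up. A row lasts 1/8 s, in which the tool goes at most 62.5 mm and 10.7 degrees, less where a joint would pass 70% of its speed; a pose out of reach is approached as far as the arm can. A call is refused whole if a number of a shift passes 62.5 or a number of a turn 10.7, either way. A call with a gripper value outside its range is refused whole. The fingers move at their own pace and stop on an object; "force" is the grip in N (left out, the last holds). Time passes only in rows, so rows that do not move let the fingers close. It gives the time, the measured TCP pose, the force and the opening at its end, in the units of the state.
- sense(): the state, without advancing time (a new reading comes with each control period).
- grab_frame(name): name is "scene" or "top"; returns the picture (400x640x3 uint8, blue, green, red); there is no depth.
- get_calibration(name): a dict with "intrinsics" (3x3 intrinsics, pixels), "world_to_cam" (4x4, takes a point from world to camera coordinates). Camera axes: x right, y down, z forward; pixel columns grow to the right and rows downward; lengths in mm; the calibration is good to about 2 mm. A picture is of the moment at which its call begins. get_calibration takes no time and is no camera call.
- sign_off(): hands the job in, once; it reports no verdict.
Trained networks look in the newest picture that a camera, given by its name, has taken for a name from the list of things; names that differ only in an ending like _2 or _b are one class to them, and where a whole thing is asked for, a point or a joint stands for the part that bears it (a point fixed in the world has none). Each returns a list of dicts, best first, with "conf" (0 to 1); they miss things now and then, are a little off and sometimes report something else, mostly with a low value. They report only what shows in the picture. A call takes as long as a camera call. They do not tell look-alikes from the thing itself.
- boxes_of(camera, thing): "centre" ([x, y, z] in mm, in the coordinates of the camera as it stood for that picture, good to about 4 mm: the middle of the surface that is visible of it).
- trace(camera, thing): "mask" (400x640 bool, what is visible of it).
The state is a dict: "clock": time; "qpos": joint angles; "qvel": joint speeds; "joint_efforts": joint torques, N m; "eef_pos": TCP position; "tcp_rot": TCP orientation; "contact_force": force on the tool from outside, world axes, zero at the start; "wrist_torque": the same for the moment, N m; "opening": opening from 0.0 (shut) to 1.0 (fully open).
Only numpy, scipy, OpenCV 4.12 (cv2) and the standard library are available. Lean on these libraries where they do the work, as an engineer would, in place of code of your own. Each camera call takes 0.05 s, during which the arm holds its last target. There are 200 camera calls.

## Working session

There is one attempt and no reset: what is moved stays moved. The work goes in short steps, Python scripts to look and compute and a tool call to move; the robot and the scene stay as the last step left them, time stands still between calls to the robot, and variables do not carry over. Pictures are saved under pics/ and viewed, about 8 in all and at most 12, crops included, and the job is handed in when it is done.

Besides the shell and the picture viewer there is one more tool, called as a command line: name --argument value ..., lists and objects as JSON in quotes. servo_tool: Moves the arm, as the interface text tells. Its arguments: {"type":"object","properties":{"rows":{"type":"array","items":{"type":"array"}},"force":{"type":"number"}},"required":["rows"]}

```bash
mkdir -p pics
cat > h.py <<'E'
import numpy as np, cv2
from rig import *
def cam2w(c,p):
    T=np.linalg.inv(np.array(get_calibration(c)["world_to_cam"])); return T[:3,:3]@np.array(p)+T[:3,3]
def ray(c,u,v,z):
    g=get_calibration(c);T=np.linalg.inv(np.array(g["world_to_cam"]))
    d=T[:3,:3]@np.linalg.inv(np.array(g["intrinsics"]))@[u,v,1]; o=T[:3,3]
    return o+d*(z-o[2])/d[2]
def proj(c,p):
    g=get_calibration(c);q=np.array(g["world_to_cam"])@[*p,1]; q=np.array(g["intrinsics"])@q[:3]; return q[:2]/q[2]
E
python3 - <<'E'
from h import *
np.set_printoptions(precision=1,suppress=True)
a=grab_frame("scene");b=grab_frame("top")
cv2.imwrite("pics/s.png",a);cv2.imwrite("pics/t.png",b)
for c in("scene","top"):
    for n in["reader","tray","tray_handle","shaker","platform","start_top","rack","jar","tipbox"]:
        for r in boxes_of(c,n)[:3]:
            print(c,n,round(r["conf"],2),cam2w(c,r["centre"]),proj(c,cam2w(c,r["centre"])))
print(sense())
E
```

```text
scene reader 0.78 [621.6 216.3  72.5] [352. 250.]
scene tray 0.94 [351.6   1.3  13.5] [362.2 178.7]
scene tray 0.87 [827.  192.3  14.5] [303.1 288.5]
scene tray 0.79 [340.1 456.9  10.9] [453.1 255.4]
scene tray_handle 0.67 [821.9 187.9  16.7] [303.3 286.4]
scene tray_handle 0.65 [345.5   4.4  19.7] [363.9 177.5]
scene shaker 0.62 [ 577.7 -177.8   66.9] [290.  174.3]
scene platform 0.73 [ 579.9 -178.8   69.8] [289.3 174. ]
scene rack 0.79 [805.7   4.3  44.7] [273.3 243.8]
scene jar 0.97 [526.4 436.5  96.6] [419.8 275.4]
scene tipbox 0.72 [ 610.7 -439.    52.3] [244.3 142. ]
top reader 0.64 [580.2 188.5  51.5] [266.1 196.3]
top reader 0.52 [543.3 190.   63.6] [265.1 206.9]
top tray 0.78 [333.6 444.4   9.8] [194.  267.8]
top tray 0.66 [543.1 188.1  62.6] [265.7 206.9]
top tray 0.56 [823.3 187.8  10.9] [268.6 129.5]
top tray_handle 0.97 [347.7  -7.4  11.5] [323.4 263.6]
top tray_handle 0.87 [540.2 187.2  61.1] [266.  207.8]
top tray_handle 0.83 [331.4 450.1  13.5] [192.  268.6]
top shaker 0.94 [ 559.6 -193.9   70.7] [378.5 201.7]
top platform 0.55 [ 558.7 -197.7   69. ] [379.6 202. ]
top start_top 0.64 [787.   -2.6  47.2] [321.8 137.1]
top start_top 0.63 [ 468.5 -198.4   91.7] [381.1 228.8]
top rack 0.62 [791.2  -2.1  48. ] [321.6 135.8]
top jar 0.93 [513.7 415.9  99.9] [194.9 215.4]
top jar 0.46 [ 559.6 -197.3   70.2] [379.5 201.7]
top tipbox 0.87 [ 598.9 -452.2   53.9] [453.1 190.4]
{'clock': 1.0, 'qpos': array([ 1.2,  0.4,  1.6,  0. ,  1.2, -0. ]), 'qvel': array([-0., -0.,  0., -0.,  0.,  0.]), 'joint_efforts': array([ -0. , -60.5, -34.2,   0. ,   0. ,   0. ]), 'eef_pos': array([205.4, 590.3, 196.7]), 'tcp_rot': array([-3.1, -0. ,  2.8]), 'contact_force': array([-0.3,  0.2,  0.9]), 'wrist_torque': array([-0. , -0.1,  0. ]), 'opening': 1.001843487247622}
```

View pics/s.png

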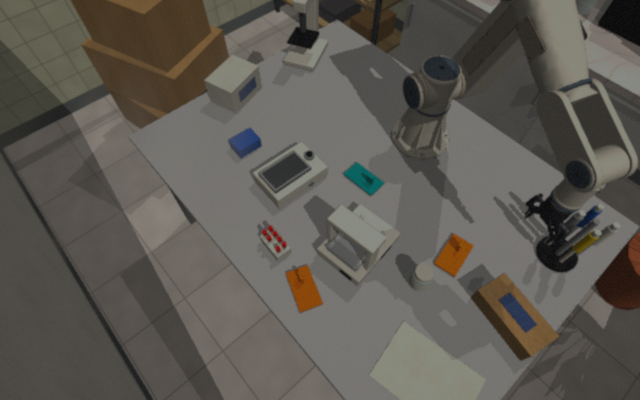

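View pics/t.png

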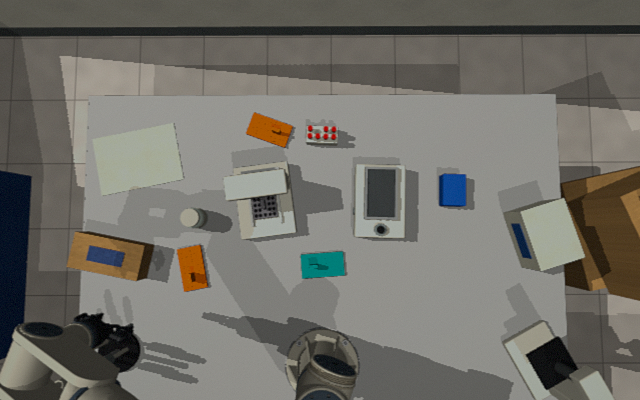

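The top picture shows the grey tray in the reader at (265,207). The look-alikes are turquoise at (323,264) and orange at (192,268) and (270,130). The grey one fits, because it is the only one in the bay. The shaker is at (380,200) and its button at (381,229). I'll enlarge both instruments.

Run:
```python
from h import *
b=cv2.imread("pics/t.png")
A=cv2.resize(b[150:250,215:305],None,fx=4.4,fy=5.5,interpolation=cv2.INTER_CUBIC) 
A=cv2.resize(b[150:250,220:300],None,fx=5,fy=5,interpolation=cv2.INTER_CUBIC)
B=cv2.resize(b[150:250,340:420],None,fx=5,fy=5,interpolation=cv2.INTER_CUBIC)
C=np.hstack([A,B])
for k in range(0,500,50): cv2.line(C,(0,k),(6,k),(0,0,255),1)
cv2.imwrite("pics/c1.png",C)
a=cv2.imread("pics/s.png")
A=cv2.resize(a[195:285,310:405],None,fx=4.2,fy=4.2,interpolation=cv2.INTER_CUBIC)
B=cv2.resize(a[130:220,245:340],None,fx=4.2,fy=4.2,interpolation=cv2.INTER_CUBIC)
cv2.imwrite("pics/c2.png",np.hstack([A,B]))
for c in("scene","top"):
  grab_frame(c)
  for n in["reader","tray","tray_handle","shaker","platform","start_top"]:
    for r in trace(c,n):
        m=r["mask"].astype(np.uint8)
        if m.sum()<4: continue
        ct=max(cv2.findContours(m,0,2)[0],key=cv2.contourArea)
        print(c,n,round(r["conf"],2),m.sum(),cv2.minAreaRect(ct))
```

```text
scene reader 0.6 4052 ((352.979736328125, 238.56854248046875), (67.26932525634766, 69.65369415283203), 39.66783905029297)
scene tray 0.91 906 ((452.83294677734375, 254.30368041992188), (25.038944244384766, 37.63249969482422), 32.905242919921875)
scene tray 0.74 721 ((362.5538635253906, 177.93077087402344), (38.15202331542969, 20.084627151489258), 37.87498474121094)
scene tray 0.61 997 ((303.2855224609375, 288.3056640625), (42.199100494384766, 24.542789459228516), 68.74949645996094)
scene tray_handle 0.94 651 ((363.3243103027344, 177.55404663085938), (37.79003143310547, 19.04205894470215), 36.02737045288086)
scene tray_handle 0.72 1076 ((302.81683349609375, 287.8316650390625), (43.43143081665039, 25.32016944885254), 69.14553833007812)
scene tray_handle 0.58 952 ((453.20587158203125, 253.67645263671875), (25.61663055419922, 38.04146194458008), 32.47119140625)
scene shaker 0.61 2846 ((289.83251953125, 172.76400756835938), (46.45759582519531, 69.13395690917969), 54.63753890991211)
scene platform 0.77 2797 ((289.6324768066406, 172.69046020507812), (45.61377716064453, 67.99237060546875), 5
[... 715 characters left out ...]
), 81.8698959350586)
top tray_handle 0.94 532 ((264.997802734375, 207.233642578125), (21.212276458740234, 25.8380069732666), 82.40535736083984)
top tray_handle 0.89 935 ((269.135009765625, 129.50364685058594), (40.923728942871094, 23.067657470703125), 19.98310661315918)
top tray_handle 0.85 1042 ((322.5225524902344, 264.4176940917969), (25.233430862426758, 42.82936477661133), 86.90594482421875)
top tray_handle 0.59 1088 ((192.3096466064453, 267.7505798339844), (43.31645202636719, 25.400466918945312), 79.2156982421875)
top shaker 0.91 3764 ((379.32965087890625, 200.86962890625), (52.35498046875, 73.8968734741211), 1.0416266918182373)
top platform 0.58 3801 ((379.0, 201.0), (74.0, 52.0), 90.0)
```

View pics/c1.png

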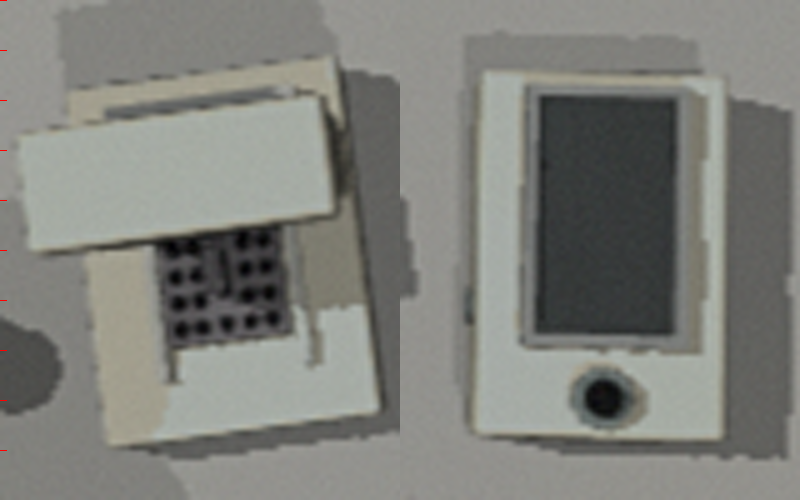

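View pics/c2.png

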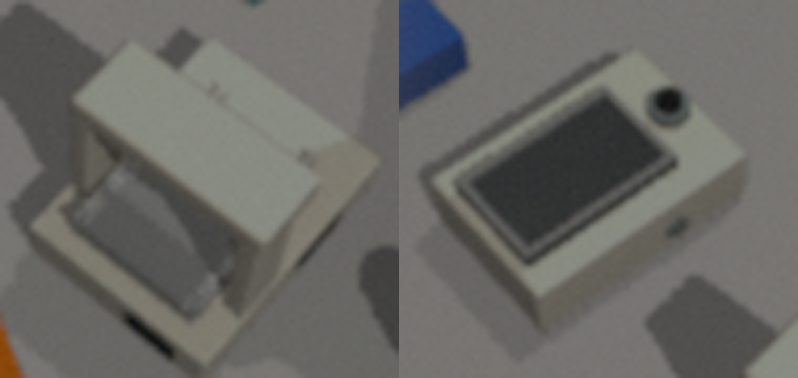

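c1 shows the tray with grey slab and dark wells in the bay, handle near top (264,203). The shaker field's corners and the button, near (381,229), are also clear. c2 shows the same two things from the scene camera. I'll fit the poses to these corners.

```bash
cat > fit.py <<'E'
from h import *
from scipy.optimize import least_squares
np.set_printoptions(precision=2,suppress=True)
def up(pts,ox,oy,f,sx=0): return [((x-sx+.5)/f-.5+ox,(y+.5)/f-.5+oy) for x,y in pts]
rd=[]; sh=[]
R=lambda x0,x1,w,z:[(x0,w,z),(x0,-w,z),(x1,-w,z),(x1,w,z)]  # FL FR BR BL
def add(L,c,name,obj,pix):
    for o,p in zip(obj,pix): L.append((c,name,o,p))
add(rd,"top","base",R(-140,110,95,50),up([(108,445),(380,410),(338,57),(70,90)],220,150,5))
add(rd,"top","head",R(-16,60,95,205),up([(32,250),(336,213),(325,97),(20,135)],220,150,5))
add(rd,"scene","base",R(-140,110,95,50),up([(378,160),(208,40),(32,228),(205,360)],310,195,4.2))
add(rd,"scene","head",R(-16,60,95,205),up([(320,185),(132,40),(75,100),(262,247)],310,195,4.2))
add(sh,"top","field",R(-80,80,47,80),up([(536,333),(673,335),(678,97),(540,96)],340,150,5,400))
add(sh,"top","btn",[(-122,0,80)],up([(604,397)],340,150,5,400))
add(sh,"scene","field",R(-80,80,47,80),up([(670,155),(605,95),(466,186),(528,248)],245,130,4.2,399))
add(sh,"scene","btn",[(-122,0,80)],up([(668,101)],245,130,4.2,399))
def P(p,o):
    c,s=np.cos(p[2]),np.sin(p[2]); return np.array([p[0]+c*o[0]-s*o[1],p[1]+s*o[0]+c*o[1],o[2]])
def fit(L,p0):
    def f(p): return np.concatenate([proj(c,P(p,o))-q for c,n,o,q in L])
    r=least_squares(f,p0,x_scale=[10,10,.05],loss="soft_l1"); return r.x,f(r.x).reshape(-1,2)
if __name__=="__main__":
  for nm,L,p0 in(("reader",rd,[570,190,.1]),("shaker",sh,[570,-190,0])):
    for cams in(("top","scene"),("top",),("scene",)):
        l=[x for x in L if x[0] in cams]; p,e=fit(l,p0); print(nm,cams,p)
        if len(cams)==2:
            for x,q in zip(l,e): print("  ",x[0],x[1],x[2],q)
  p,_=fit(rd,[570,190,.1])
  u=up([(170,348),(292,331)],220,150,5)
  c,s=np.cos(p[2]),np.sin(p[2])
  for q in u+up([(223,270)],220,150,5):
    for z in (62,104):
      w=ray("top",*q,z)-[p[0],p[1],0]; print("rel",z,c*w[0]+s*w[1],-s*w[0]+c*w[1])
E
python3 fit.py
```

```text
reader ('top', 'scene') [583.98 199.08   0.13]
   top base (-140, 95, 50) [-0.95  0.85]
   top base (-140, -95, 50) [-0.    0.68]
   top base (110, -95, 50) [-0.49 -0.7 ]
   top base (110, 95, 50) [-1.48 -0.31]
   top head (-16, 95, 205) [-1.1   0.74]
   top head (-16, -95, 205) [0.14 0.15]
   top head (60, -95, 205) [-0.67 -1.21]
   top head (60, 95, 205) [-1.43 -0.89]
   scene base (-140, 95, 50) [ 0.75 -0.57]
   scene base (-140, -95, 50) [ 0.07 -1.61]
   scene base (110, -95, 50) [-1.72 -0.89]
   scene base (110, 95, 50) [-0.87  1.62]
   scene head (-16, 95, 205) [ 0.35 -2.2 ]
   scene head (-16, -95, 205) [-0.88 -1.49]
   scene head (60, -95, 205) [-2.16 -0.77]
   scene head (60, 95, 205) [-0.36 -0.36]
reader ('top',) [583.73 196.65   0.12]
reader ('scene',) [584.78 202.54   0.13]
shaker ('top', 'scene') [ 588.08 -200.41   -0.02]
   top field (-80, 47, 80) [-0.41  0.41]
   top field (-80, -47, 80) [0.32 0.62]
   top field (80, -47, 80) [-0.28  0.75]
   top field (80, 47, 80) [-0.56  0.35]
   top btn (-122, 0, 80) [-0.09  0.52]
   scene field (-80, 47, 80) [-1.57  0.45]
   scene field (-80, -47, 80) [-0.95  0.16]
   scene field (80, -47, 80) [-0.36 -0.39]
   scene field (80, 47, 80) [-0.54  0.45]
   scene btn (-122, 0, 80) [-0.41  0.5 ]
shaker ('top',) [ 589.86 -201.21   -0.03]
shaker ('scene',) [ 585.21 -199.3    -0.02]
rel 62 -77.90333677977014 39.88306726678005
rel 104 -79.71212209409877 32.58588480467098
rel 62 -77.06577522460486 -43.52948964109286
rel 104 -78.90078186914326 -48.215296037963626
rel 62 -29.909433255492868 -1.9518120241976034
rel 104 -33.22075170855594 -7.939280379433594
```

```bash
cat > plan.py <<'E'
from h import *
from scipy.spatial.transform import Rotation as Ro, Slerp
np.set_printoptions(precision=3,suppress=True)
RD=(584.,197.,.125); SH=(588.,-200.5,-.022)
def loc(f,x,y,z):
    c,s=np.cos(f[2]),np.sin(f[2]); return np.array([f[0]+c*x-s*y,f[1]+s*x+c*y,z])
def ori(yaw,th): return Ro.from_euler("z",yaw+np.pi)*Ro.from_euler("x",np.pi)*Ro.from_euler("y",-th,degrees=True)
def tcp_from_grip(g,R,back=0): return g+R.apply([0,0,19-back])
def rows(wps,grip,mm=40,deg=8,nd=0):
    s=sense(); p=np.array(s["eef_pos"]);R=Ro.from_euler("xyz",s["tcp_rot"])
    out=[]
    for q,Q in wps:
        n=int(np.ceil(max(np.linalg.norm(q-p)/mm,np.degrees((R.inv()*Q).magnitude())/deg,1)))
        p0=p.copy(); sl=Slerp([0,1],Ro.concatenate([R,Q]))
        for k in range(1,n+1):
            d=np.round(R.inv().apply(p0+(q-p0)*k/n-p),nd); w=np.round((R.inv()*sl(k/n)).as_rotvec(degrees=True),1)
            p=p+R.apply(d); R=R*Ro.from_rotvec(w,degrees=True)
            out.append([grip,(d+0.).tolist(),(w+0.).tolist()])
    for i in range(0,len(out),8): print(str(out[i:i+8]).replace(" ",""))
    print("end",p,"err",p-q,(R.inv()*Q).magnitude())
E
python3 - <<'E'
from plan import *
s=sense();print(s["clock"],s["eef_pos"],s["tcp_rot"])
R=ori(RD[2],35); print(R.as_matrix())
g=loc(RD,-32.5,-.5,91)
pre=tcp_from_grip(g,R,120); print("pre",pre,"grasp",tcp_from_grip(g,R))
R0=Ro.from_euler("xyz",s["tcp_rot"])
rows([(s["eef_pos"]+[20,-20,50],R0),(pre+[-20,0,20],R)],60)
E
```

```text
1.7 [205.362 590.309 196.689] [ 3.142 -0.     2.807]
[[-0.813 -0.125  0.569]
 [-0.102  0.992  0.072]
 [-0.574  0.    -0.819]]
pre [494.337 185.229 173.734] grasp [562.629 193.811  75.436]
[[60,[-13.0,-6.0,-25.0],[0.0,0.0,0.0]],[60,[-12.0,-6.0,-25.0],[0.0,0.0,0.0]],[60,[-30.0,-24.0,4.0],[-0.7,-2.9,-2.1]],[60,[-29.0,-24.0,6.0],[-0.6,-2.8,-2.2]],[60,[-28.0,-26.0,7.0],[-0.7,-2.9,-2.1]],[60,[-26.0,-27.0,8.0],[-0.7,-2.9,-2.1]],[60,[-25.0,-28.0,8.0],[-0.7,-2.8,-2.1]],[60,[-24.0,-29.0,10.0],[-0.6,-2.9,-2.2]]]
[[60,[-22.0,-30.0,10.0],[-0.7,-2.9,-2.1]],[60,[-20.0,-31.0,12.0],[-0.7,-2.8,-2.1]],[60,[-19.0,-31.0,11.0],[-0.6,-2.9,-2.1]],[60,[-16.0,-33.0,12.0],[-0.7,-2.8,-2.2]],[60,[-15.0,-33.0,13.0],[-0.7,-2.9,-2.1]],[60,[-13.0,-34.0,13.0],[-0.6,-2.9,-2.1]]]
end [474.169 185.032 193.7  ] err [-0.168 -0.197 -0.034] 0.0009584199169177058
```

servo_tool --rows '[[60,[-13,-6,-25],[0,0,0]],[60,[-12,-6,-25],[0,0,0]],[60,[-30,-24,4],[-0.7,-2.9,-2.1]],[60,[-29,-24,6],[-0.6,-2.8,-2.2]],[60,[-28,-26,7],[-0.7,-2.9,-2.1]],[60,[-26,-27,8],[-0.7,-2.9,-2.1]],[60,[-25,-28,8],[-0.7,-2.8,-2.1]],[60,[-24,-29,10],[-0.6,-2.9,-2.2]]]'

```text
clock: 2.7
eef_pos: [350.3, 376.9, 220.4]
tcp_rot: [3.105, 0.307, 3.028]
contact_force: [0.2, 0.6, -0.0]
opening: 0.704
```

servo_tool --rows '[[60,[-22,-30,10],[-0.7,-2.9,-2.1]],[60,[-20,-31,12],[-0.7,-2.8,-2.1]],[60,[-19,-31,11],[-0.6,-2.9,-2.1]],[60,[-16,-33,12],[-0.7,-2.8,-2.2]],[60,[-15,-33,13],[-0.7,-2.9,-2.1]],[60,[-13,-34,13],[-0.6,-2.9,-2.1]],[60,[0,0,0],[0,0,0]]]'

```text
clock: 3.58
eef_pos: [473.8, 182.3, 192.8]
tcp_rot: [-3.14, 0.61, -3.02]
contact_force: [0.5, -0.3, 0.7]
opening: 0.698
```

Run:
```python
from plan import *
s=sense();print(s["clock"],s["eef_pos"],s["tcp_rot"],s["qpos"])
b=grab_frame("top");a=grab_frame("scene")
A=cv2.resize(b[150:270,220:300],None,fx=5,fy=5,interpolation=cv2.INTER_CUBIC)
B=cv2.resize(a[165:285,315:395],None,fx=5,fy=5,interpolation=cv2.INTER_CUBIC)
cv2.imwrite("pics/c3.png",np.hstack([A,B]))
print("tcp px",proj("top",s["eef_pos"]),proj("scene",s["eef_pos"]))
R=ori(RD[2],35); g=loc(RD,-32.5,-.5,91)
rows([(tcp_from_grip(g,R,120),R),(tcp_from_grip(g,R,50),R)],60,35)
```

```text
3.575 [473.836 182.3   192.841] [-3.14  0.61 -3.02] [ 0.539 -0.075  2.332 -0.658  0.392 -0.602]
tcp px [261.12  227.418] [379.009 201.736]
[[60,[-5.0,-2.0,28.0],[-0.1,0.0,-0.1]],[60,[0.0,0.0,35.0],[0.0,0.0,0.0]],[60,[0.0,0.0,35.0],[0.0,0.0,0.0]]]
end [534.564 190.432 116.678] err [0.39  0.197 0.284] 0.0008626798813490198
```

View pics/c3.png

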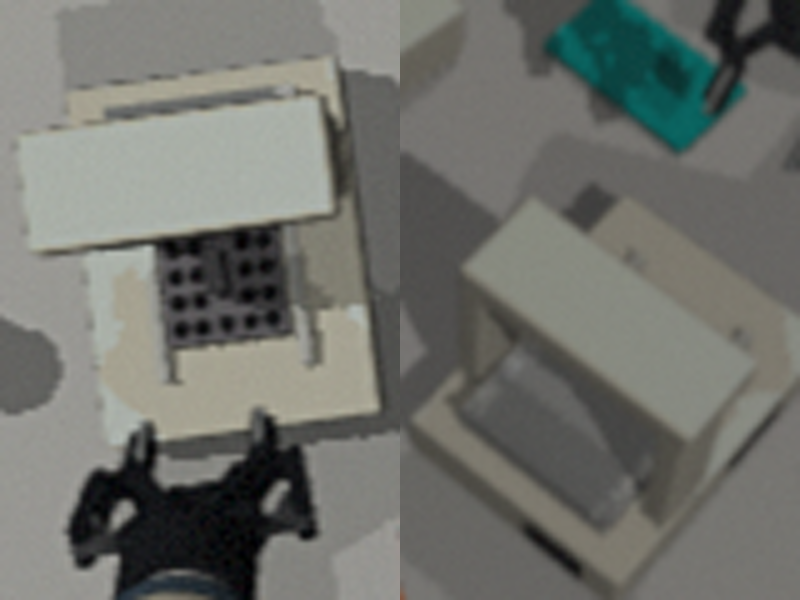

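c3 shows the open fingers in front of the reader: tips near top px (249,234) and (272,232), handle fin near (264,204). Lateral alignment looks right. I'll close in.

servo_tool --rows '[[60,[-5,-2,28],[0,0,0]],[60,[0,0,35],[0,0,0]],[60,[0,0,35],[0,0,0]],[60,[0,0,0],[0,0,0]]]'

```text
clock: 4.18
eef_pos: [534.0, 191.3, 115.7]
tcp_rot: [-3.139, 0.609, -3.014]
contact_force: [-0.9, 0.0, -0.1]
opening: 0.699
```

Run:
```python
from plan import *
s=sense();print(s["clock"],s["eef_pos"],s["tcp_rot"])
b=grab_frame("top")
A=cv2.resize(b[180:255,230:300],None,fx=8,fy=8,interpolation=cv2.INTER_CUBIC)
R=ori(RD[2],35)
t=np.array(s["eef_pos"])
for q in(t,t+R.apply([0,30,-8]),t+R.apply([0,-30,-8]),loc(RD,-47,0,104),loc(RD,-17,0,104)):
    u=proj("top",q); print(u,(u-[230,180]+.5)*8)
cv2.imwrite("pics/c4.png",A)
g=loc(RD,-32.5,-.5,91)
rows([(tcp_from_grip(g,R),R)],60,25)
```

```text
4.175 [534.047 191.332 115.67 ] [-3.139  0.609 -3.014]
[262.285 208.895] [262.283 235.159]
[252.944 211.375] [187.551 255.002]
[271.321 209.033] [334.564 236.262]
[262.905 208.051] [267.242 228.41 ]
[261.857 199.029] [258.854 156.23 ]
[[60,[0.0,0.0,17.0],[0.0,0.0,0.0]],[60,[0.0,-1.0,17.0],[-0.1,0.0,0.0]],[60,[0.0,0.0,16.0],[0.0,0.0,0.1]]]
end [562.215 193.674  75.678] err [-0.413 -0.137  0.241] 0.0011118621769242926
```

View pics/c4.png

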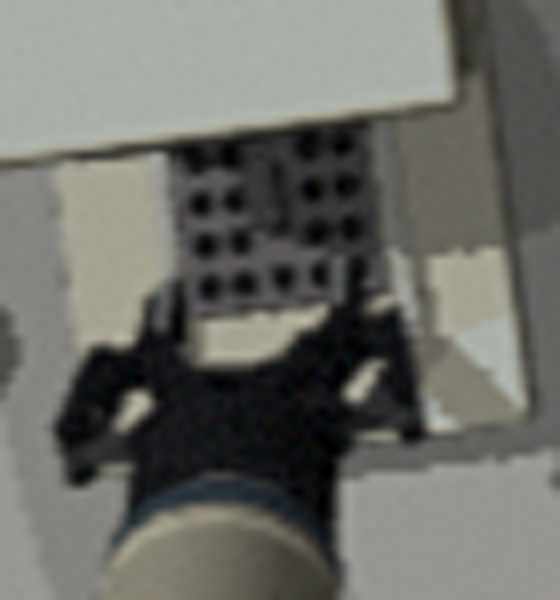

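Run:
```python
from plan import *
def px(x,y): return (x+.5)/8-.5+230,(y+.5)/8-.5+180
c,s=np.cos(RD[2]),np.sin(RD[2])
def rel(w): w=w-[RD[0],RD[1],0]; return np.array([c*w[0]+s*w[1],-s*w[0]+c*w[1],w[2]])
for n,p in(("row2 mid",(275,187)),("front row mid",(284,278)),("frontL",(190,315)),("tray mid L/R edge v200",((178+380)/2,200))): print(n,ray("top",*px(*p),62),rel(ray("top",*px(*p),62)))
st=sense();print("tcp rel",rel(np.array(st["eef_pos"])))
for z in(115,122):print("finger mid",rel(ray("top",*px(262,275),z)))
print("fin dark",rel(ray("top",*px(277,195),104)),rel(ray("top",*px(277,195),62)))
```

```text
row2 mid [556.814 194.287  62.   ] [-27.312   0.697  62.   ]
front row mid [518.151 190.108  62.   ] [-66.195   1.372  62.   ]
frontL [502.558 229.803  62.   ] [-76.717  42.701  62.   ]
tray mid L/R edge v200 [551.278 192.535  62.   ] [-33.023  -0.35   62.   ]
tcp rel [-50.673   0.456 116.658]
finger mid [-66.571   2.509 115.   ]
finger mid [-66.943   1.456 122.   ]
fin dark [-34.069  -5.751 104.   ] [-30.802   0.247  62.   ]
```

servo_tool --rows '[[60,[0,0,17],[0,0,0]],[60,[0,0,17],[0,0,0]],[60,[0,0,16],[0,0,0]],[60,[0,0,0],[0,0,0]]]' --force 20

```text
clock: 4.72
eef_pos: [565.0, 195.4, 88.7]
tcp_rot: [-3.14, 0.589, -3.017]
contact_force: [-0.4, -0.6, 0.3]
opening: 0.703
```

Run:
```python
from plan import *
s=sense();print(s["clock"],s["eef_pos"],s["tcp_rot"],s["contact_force"],s["opening"])
b=grab_frame("top")
A=cv2.resize(b[180:255,230:300],None,fx=8,fy=8,interpolation=cv2.INTER_CUBIC)
cv2.imwrite("pics/c5.png",A)
```

```text
4.725 [565.049 195.351  88.744] [-3.14   0.589 -3.017] [-0.404 -0.63   0.268] 0.703107032858373
```

View pics/c5.png

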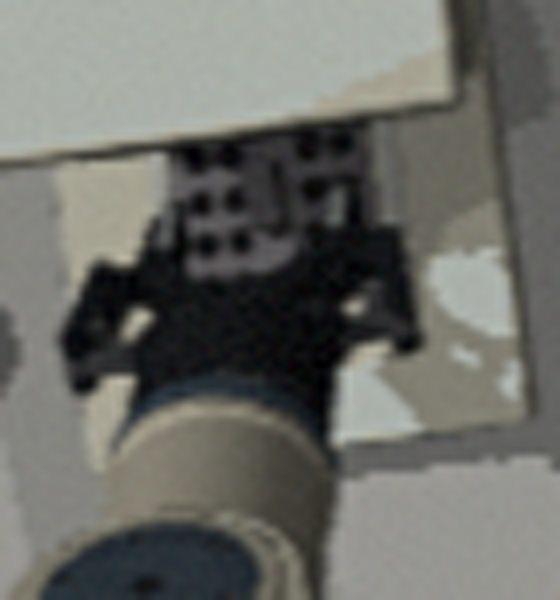

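Run:
```python
from plan import *
s=sense();print(s["clock"],s["eef_pos"],s["qpos"],s["qvel"])
R=ori(RD[2],33.7); g=loc(RD,-32.5,.5,91)
print(tcp_from_grip(g,R), Ro.from_euler("xyz",s["tcp_rot"]).as_matrix())
rows([(tcp_from_grip(g,R),R)],60,8)
```

```text
4.775 [564.488 195.084  88.685] [ 0.441  0.281  2.246 -1.293  0.182 -0.016] [ 0.001 -0.01   0.016 -0.012  0.001  0.01 ]
[562.151 194.758  75.193] [[-0.825 -0.123  0.551]
 [-0.103  0.992  0.067]
 [-0.555 -0.001 -0.832]]
[[60,[5.0,0.0,5.0],[-0.1,0.0,0.0]],[60,[4.0,0.0,5.0],[0.0,0.0,0.0]]]
end [562.571 194.836  75.371] err [0.42  0.078 0.178] 0.0009389941170464009
```

```bash
cat > ik.py <<'E'
from plan import *
from scipy.optimize import least_squares
Rz=lambda a:Ro.from_euler("z",a); Ry=lambda a:Ro.from_euler("y",a)
def fk(q,m):
    h,L1,L2,Lt=m
    A=Rz(q[0])*Ry(q[1]); p=np.array([0,0,h])+A.apply([0,0,L1])
    A=A*Ry(q[2]); p=p+A.apply([0,0,L2])
    A=A*Rz(q[3])*Ry(q[4]); p=p+A.apply([0,0,Lt])
    return p,A*Rz(q[5]+np.pi/2)
D=[([1.234,.353,1.633,0,1.155,-.002],[205.36,590.3,196.68],[3.1416,0,2.807]),
([.539,-.075,2.332,-.658,.392,-.602],[473.84,182.3,192.84],[-3.14,.61,-3.02]),
([.441,.281,2.246,-1.293,.182,-.016],[564.49,195.08,88.69],[-3.14,.589,-3.017])]
M=least_squares(lambda m:np.concatenate([fk(q,m)[0]-p for q,p,_ in D]),[200,500,450,250]).x
lo=[-2.63,-.92,.06,-1.3,0,-3.02];hi=[2.63,2.1,2.66,4.44,2.69,3.02]
def ik(p,R,q0):
    def f(q):
        a,A=fk(q,M); return np.r_[(a-p)/10,10*(A.inv()*R).as_rotvec()]
    r=least_squares(f,np.clip(q0,np.array(lo)+1e-3,np.array(hi)-1e-3),bounds=(lo,hi)); return r.x,r.cost
E
python3 - <<'E'
from ik import *
print("model",M)
for q,p,r in D:
    a,A=fk(q,M); print(a-p,(A.inv()*Ro.from_euler("xyz",r)).magnitude())
for th in(25,28,31):
    q=D[1][0]
    for n,f,x,z in(("pre",RD,-100,190),("grasp",RD,-34,91),("out",RD,-136,91),("up",RD,-136,190),("SHup",SH,-31,200),("SH",SH,-31,121)):
        R=ori(f[2],th); q,c=ik(tcp_from_grip(loc(f,x,0,z),R),R,q); print(th,n,q,round(c,4))
E
```

```text
model [214.604 554.875 465.297 343.21 ]
[-1.2   -7.214  7.685] 0.0006336266677178623
[-5.239  4.526 -0.962] 0.0004958377343401226
[ 6.222  8.239 -6.723] 0.0011637297625791644
25 pre [ 0.448  0.035  2.196 -0.278  0.511 -1.033] 0.0
25 grasp [ 0.401  0.288  2.174 -0.426  0.282 -0.908] 0.0
25 out [ 0.48   0.149  2.372 -0.622  0.255 -0.64 ] 0.0
25 up [ 0.48  -0.026  2.257 -0.301  0.518 -0.983] 0.0
25 SHup [-0.438  0.153  2.035  0.32   0.574 -2.223] 0.0
25 SH [-0.438  0.259  2.119  0.457  0.398 -2.377] 0.0
28 pre [ 0.46   0.02   2.232 -0.363  0.45  -0.942] 0.0
28 grasp [ 0.411  0.281  2.211 -0.645  0.222 -0.684] 0.0
28 out [ 0.495  0.144  2.407 -0.925  0.215 -0.327] 0.0
28 up [ 0.495 -0.041  2.293 -0.392  0.461 -0.886] 0.0
28 SHup [-0.452  0.139  2.072  0.407  0.516 -2.314] 0.0
28 SH [-0.452  0.251  2.155  0.616  0.345 -2.543] 0.0
31 pre [ 0.474  0.008  2.268 -0.479  0.392 -0.821] 0.0
31 grasp [ 0.42   0.277  2.247 -1.008  0.178 -0.314] 0.0
31 out [ 0.511  0.143  2.439 -1.3    0.202  0.06 ] 0.0005
31 up [ 0.512 -0.054  2.328 -0.512  0.408 -0.758] 0.0
31 SHup [-0.466  0.127  2.108  0.519  0.463 -2.43 ] 0.0
31 SH [-0.466  0.245  2.19   0.83   0.305 -2.764] 0.0
```

Joint 4 hit its -1.3 limit (35° puts the wrist near singular). I'll use 27°, which keeps it in range.

Run:
```python
from plan import *
s=sense()
R=ori(RD[2],27); g=loc(RD,-34,.5,91)
t=tcp_from_grip(g,R); print(t)
rows([(t+[-8,-1,16],R),(t,R)],60,10,3)
```

```text
[558.761 194.333  74.071]
[[60,[4.0,0.0,-3.0],[0.0,2.2,0.0]],[60,[3.0,0.0,-3.0],[-0.1,2.3,0.0]],[60,[4.0,0.0,-2.0],[0.0,2.2,0.0]],[60,[0.0,0.0,9.0],[0.0,0.0,0.0]],[60,[0.0,0.0,9.0],[0.0,0.0,0.0]]]
end [559.122 194.426  73.706] err [ 0.36   0.093 -0.365] 0.001019332075892349
```

servo_tool --rows '[[60,[4,0,-3],[0,2.2,0]],[60,[3,0,-3],[0,2.3,0]],[60,[4,0,-2],[0,2.2,0]],[60,[0,0,9],[0,0,0]],[60,[0,0,8],[0,0,0]],[60,[0,0,0],[0,0,0]],[60,[0,0,0],[0,0,0]]]'

```text
clock: 5.65
eef_pos: [559.8, 193.5, 74.1]
tcp_rot: [-3.137, 0.481, -3.017]
contact_force: [0.4, -0.6, 0.5]
opening: 0.704
```

Run:
```python
from plan import *
s=sense();print(s["clock"],s["eef_pos"],s["qpos"],s["contact_force"])
R=ori(RD[2],27); g=loc(RD,-34,.5,91)
rows([(tcp_from_grip(g,R),R)],60,10,3)
```

```text
5.65 [559.778 193.49   74.052] [ 0.418  0.302  2.185 -0.631  0.236 -0.691] [ 0.417 -0.636  0.5  ]
[[60,[1.0,1.0,0.0],[-0.3,0.6,0.0]]]
end [558.776 194.373  73.586] err [ 0.015  0.04  -0.485] 0.0010573267123857547
```

servo_tool --rows '[[10,[1,1,0],[-0.3,0.6,0]],[6,[0,0,0],[0,0,0]],[6,[0,0,0],[0,0,0]],[6,[0,0,0],[0,0,0]],[6,[0,0,0],[0,0,0]]]' --force 20

```text
clock: 6.28
eef_pos: [559.2, 194.6, 74.2]
tcp_rot: [3.14, 0.472, -3.017]
contact_force: [-0.6, -0.1, 1.8]
opening: 0.102
```

servo_tool --rows '[[0,[0,0,0],[0,0,0]],[0,[0,0,0],[0,0,0]]]' --force 60

```text
clock: 6.52
eef_pos: [559.2, 194.6, 74.2]
tcp_rot: [3.14, 0.472, -3.018]
contact_force: [-1.7, 0.7, 3.0]
opening: 0.024
```

Run:
```python
from plan import *
s=sense();print(s["clock"],s["eef_pos"],s["tcp_rot"],s["contact_force"],s["wrist_torque"],s["opening"])
b=grab_frame("top");a=grab_frame("scene")
A=cv2.resize(b[170:250,230:300],None,fx=6,fy=6,interpolation=cv2.INTER_CUBIC)
B=cv2.resize(a[185:265,330:390],None,fx=6,fy=6,interpolation=cv2.INTER_CUBIC)
cv2.imwrite("pics/c6.png",np.hstack([A,B]))
```

```text
6.525 [559.228 194.616  74.186] [ 3.14   0.472 -3.018] [-1.662  0.721  2.998] [0.091 0.232 0.023] 0.02379360264401047
```

View pics/c6.png

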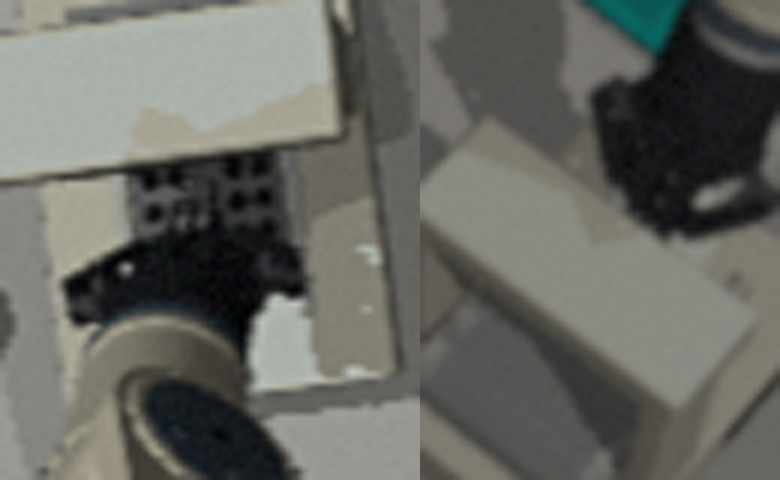

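Run:
```python
from plan import *
s=sense();t=np.array(s["eef_pos"]);R=Ro.from_euler("xyz",s["tcp_rot"])
for c,o,f in(("top",(230,170),6),("scene",(330,185),6)):
    for d in([0,0,0],[-11,0,0],[11,0,0],[0,0,-19],[0,0,-40]):
        u=proj(c,t+R.apply(d)); print(c,d,u,(u-o+.5)*f)
    for x in(-47,-17):
        for z in (62,104):
            u=proj(c,loc(RD,x,.5,z));print(c,"fin",x,z,(u-o+.5)*f)
b=grab_frame("top")
A=cv2.resize(b[185:225,240:290],None,fx=15,fy=15,interpolation=cv2.INTER_LANCZOS4)
A=cv2.convertScaleAbs(A,alpha=2.2)
cv2.imwrite("pics/c7.png",A)
for d in([0,0,0],[-11,0,0],[0,0,-19]): print((proj("top",t+R.apply(d))-[240,185]+.5)*15)
```

```text
top [0, 0, 0] [263.305 202.005] [202.828 195.032]
top [-11, 0, 0] [262.744 199.021] [199.463 177.128]
top [11, 0, 0] [263.862 204.97 ] [206.173 212.823]
top [0, 0, -19] [262.831 204.249] [199.987 208.495]
top [0, 0, -40] [262.293 206.8  ] [196.757 223.799]
top fin -47 62 [210.984 235.025]
top fin -47 104 [199.526 231.423]
top fin -17 62 [204.872 182.57 ]
top fin -17 104 [193.237 177.288]
scene [0, 0, 0] [360.484 234.86 ] [185.901 302.159]
scene [-11, 0, 0] [358.884 236.106] [176.304 309.634]
scene [11, 0, 0] [362.065 233.628] [195.391 294.769]
scene [0, 0, -19] [362.421 231.059] [197.526 279.357]
scene [0, 0, -40] [364.598 226.79 ] [210.586 253.738]
scene fin -47 62 [206.709 286.045]
scene fin -47 104 [213.553 253.653]
scene fin -17 62 [175.594 320.033]
scene fin -17 104 [181.701 288.236]
[357.071 262.581]
[348.656 217.821]
[349.967 296.238]
```

View pics/c7.png

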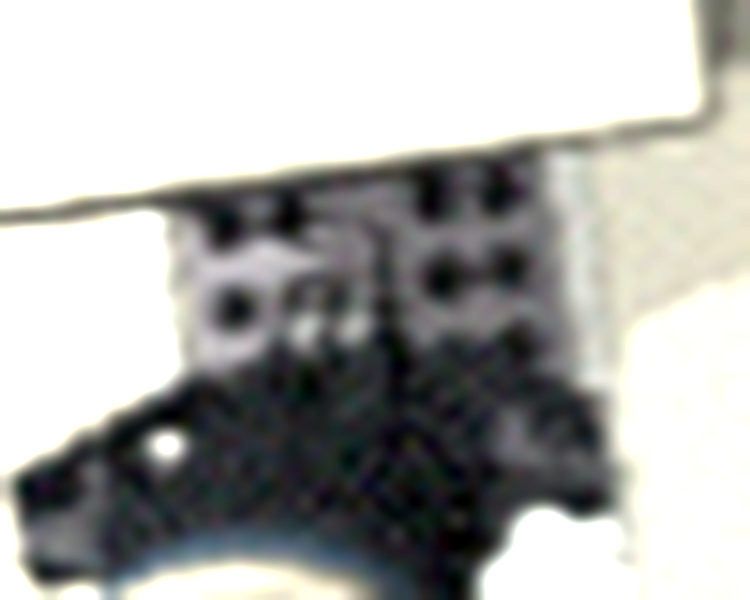

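c7 shows the fingers at about top px (261,206), over the fin, with spacing near the fin's 12 mm. The low opening may just be gripper compliance. I'll test with a short slide and look.

servo_tool --rows '[[0,[4.5,0,-2.3],[0,0,0]],[0,[4.5,0,-2.3],[0,0,0]],[0,[4.5,0,-2.3],[0,0,0]],[0,[4.5,0,-2.3],[0,0,0]],[0,[0,0,0],[0,0,0]]]'

```text
clock: 7.3
eef_pos: [538.5, 192.0, 74.1]
tcp_rot: [3.14, 0.471, -3.017]
contact_force: [-1.9, 1.2, 5.8]
opening: 0.017
```

Run:
```python
from plan import *
s=sense();print(s["clock"],s["eef_pos"],s["tcp_rot"],s["contact_force"],s["wrist_torque"],s["opening"])
b=grab_frame("top")
A=cv2.resize(b[185:235,235:295],None,fx=13,fy=11,interpolation=cv2.INTER_LANCZOS4)
A=cv2.convertScaleAbs(A,alpha=2.2)
cv2.imwrite("pics/c8.png",A)
```

```text
7.3 [538.491 191.96   74.098] [ 3.14   0.471 -3.017] [-1.889  1.153  5.836] [0.163 0.181 0.051] 0.01657203724987087
```

View pics/c8.png

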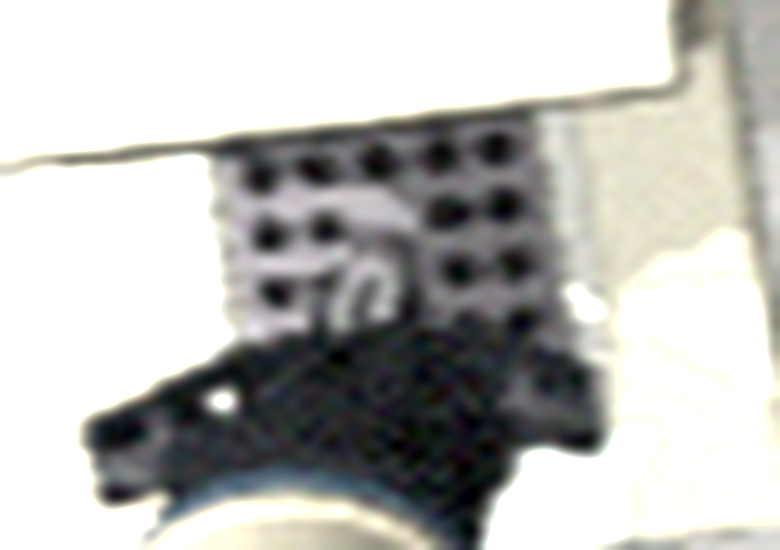

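The tray moved with the gripper, so it is held. c8 shows a five-well row behind the fin. I'll continue the slide.

servo_tool --rows '[[0,[8.9,0,-4.5],[0,0,0]],[0,[8.9,0,-4.5],[0,0,0]],[0,[8.9,0,-4.5],[0,0,0]],[0,[8.9,0,-4.5],[0,0,0]],[0,[8.9,0,-4.5],[0,0,0]],[0,[8.9,0,-4.5],[0,0,0]],[0,[8.9,0,-4.5],[0,0,0]],[0,[8.9,0,-4.5],[0,0,0]]]' --force 70

```text
clock: 8.35
eef_pos: [463.8, 184.4, 77.5]
tcp_rot: [3.136, 0.48, -3.018]
contact_force: [0.5, 2.1, 2.2]
opening: 0.006
```

Run:
```python
from ik import *
s=sense();print(s["clock"],s["eef_pos"],s["tcp_rot"],s["qpos"],s["contact_force"],s["opening"])
for r in boxes_of("top","tray")[:0]: pass
grab_frame("top")
for n in("tray","tray_handle"):
    for r in trace("top",n):
        m=r["mask"].astype(np.uint8); ct=max(cv2.findContours(m,0,2)[0],key=cv2.contourArea); print(n,round(r["conf"],2),m.sum(),cv2.minAreaRect(ct))
t=np.array(s["eef_pos"]); R=Ro.from_euler("xyz",s["tcp_rot"])
q=s["qpos"]
G=t-R.apply([0,0,19]); print("grip pt",G)
# lift 110, then to above shaker
R2=ori(SH[2],27); t2=tcp_from_grip(loc(SH,-32,0,200),R2)
for p,Q in((t+[0,0,60],R),(t+[0,0,110],R),(t2,R2)):
    q,c=ik(p,Q,q); print(q,c)
rows([(t+[0,0,6],R),(t+[0,0,110],R),((t+t2)/2+[-10,0,10],Ro.concatenate([R,R2]).mean()),(t2,R2)],0,25,5)
```

```text
8.35 [463.751 184.367  77.529] [ 3.136  0.48  -3.018] [ 0.501  0.179  2.361 -0.846  0.223 -0.399] [0.499 2.102 2.209] 0.005564101701246707
tray 0.95 1001 ((268.7754211425781, 129.30308532714844), (42.49003219604492, 24.573219299316406), 19.44003677368164)
tray 0.83 1083 ((322.3545227050781, 264.5388488769531), (26.022708892822266, 44.26015090942383), 85.36454010009766)
tray 0.7 1023 ((268.1999816894531, 216.89999389648438), (42.92580032348633, 25.54408073425293), 86.633544921875)
tray 0.59 1066 ((192.224853515625, 267.6073913574219), (43.56218719482422, 25.025087356567383), 79.99201965332031)
tray_handle 0.91 1042 ((322.45538330078125, 264.4495849609375), (24.51414680480957, 42.859344482421875), 85.36454010009766)
tray_handle 0.78 1096 ((192.03199768066406, 267.676025390625), (43.916378021240234, 25.58062171936035), 79.69515228271484)
tray_handle 0.71 1034 ((268.5779724121094, 217.3717498779297), (42.50478744506836, 26.51865577697754), 87.61405944824219)
tray_handle 0.63 1020 ((269.0723876953125, 129.5972900390625), (42.781986236572266, 24.485288619995117), 19.653823852539062)
grip p
[... 455 characters left out ...]
5.0],[0.2,0.0,0.4]],[0,[0.0,-22.0,6.0],[0.3,0.1,0.4]]]
[[0,[1.0,-21.0,5.0],[0.2,0.0,0.4]],[0,[0.0,-22.0,6.0],[0.2,0.0,0.4]],[0,[1.0,-22.0,6.0],[0.3,0.0,0.4]],[0,[0.0,-21.0,6.0],[0.2,0.1,0.4]],[0,[-1.0,-22.0,6.0],[0.2,0.0,0.4]],[0,[0.0,-22.0,6.0],[0.3,0.0,0.5]],[0,[0.0,-21.0,6.0],[0.2,0.0,0.4]],[0,[-7.0,-22.0,-2.0],[0.2,0.0,0.4]]]
[[0,[-8.0,-21.0,-1.0],[0.3,0.1,0.4]],[0,[-7.0,-22.0,-2.0],[0.2,0.0,0.4]],[0,[-8.0,-21.0,-1.0],[0.2,0.0,0.4]],[0,[-8.0,-22.0,-2.0],[0.2,0.1,0.4]],[0,[-8.0,-21.0,-1.0],[0.3,0.0,0.4]],[0,[-8.0,-22.0,-2.0],[0.2,0.0,0.4]],[0,[-8.0,-21.0,-1.0],[0.2,0.0,0.5]],[0,[-9.0,-21.0,-1.0],[0.3,0.1,0.4]]]
end [ 564.974 -199.51   183.491] err [0.343 0.476 0.42 ] 0.0012049066877756979
```

Run:
```python
from plan import *
c,s=np.cos(RD[2]),np.sin(RD[2])
def rel(w): w=w-[RD[0],RD[1],0]; return np.array([c*w[0]+s*w[1],-s*w[0]+c*w[1],w[2]])
print("tray ctr rel",rel(ray("top",268.2,216.9,60)),rel(ray("top",268.58,217.4,60)))
st=sense();R=Ro.from_euler("xyz",st["tcp_rot"]);print("grip rel",rel(np.array(st["eef_pos"])-R.apply([0,0,19])))
b=grab_frame("top")
A=cv2.resize(b[185:260,235:295],None,fx=10,fy=8,interpolation=cv2.INTER_LANCZOS4)
A=cv2.convertScaleAbs(A,alpha=2.2)
cv2.imwrite("pics/c9.png",A)
```

```text
tray ctr rel [-76.165  -7.896  60.   ] [-78.014  -8.979  60.   ]
grip rel [-135.129    0.088   90.122]
```

View pics/c9.png

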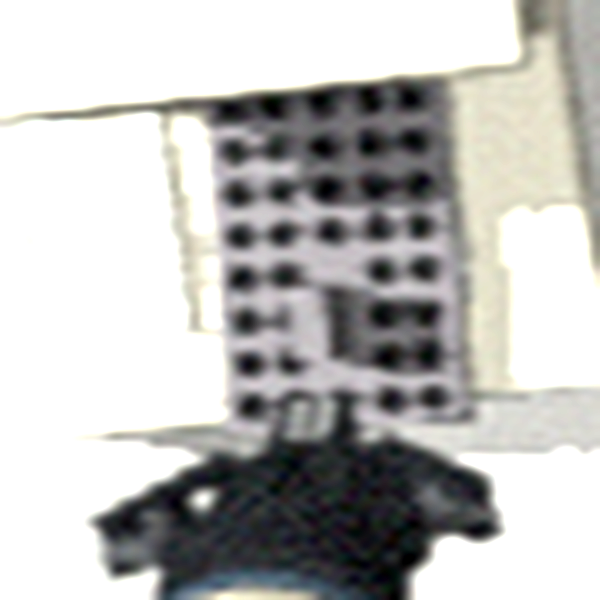

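c9 shows the gripper has slipped off. The fin stands at about top px (268,225), while the finger tips end near (267,234.6), so the gripper is really short of where I assumed. I'll measure this offset numerically.

Run:
```python
from plan import *
st=sense();t=np.array(st["eef_pos"]);R=Ro.from_euler("xyz",st["tcp_rot"])
print(t)
for c in("top","scene"):
    T=np.linalg.inv(np.array(get_calibration(c)["world_to_cam"])); print(c,"cam at",T[:3,3])
    for d in([0,0,0],[-11,0,0],[11,0,0],[0,0,-19]): print(d,proj(c,t+R.apply(d)))
b=cv2.cvtColor(grab_frame("top"),6); a=cv2.cvtColor(grab_frame("scene"),6)
print("top cols 255-280"); 
for v in range(215,245): print(v,*["%3d"%x for x in b[v,255:281]])
u0,v0=np.round(proj("scene",t)).astype(int)
print("scene cols",u0-15,u0+15)
for v in range(v0-16,v0+14): print(v,*["%3d"%x for x in a[v,u0-15:u0+16]])
```

```text
[458.63  181.415  73.072]
top cam at [ 473.761   -9.695 1403.564]
[0, 0, 0] [267.002 231.958]
[-11, 0, 0] [266.449 229.052]
[11, 0, 0] [267.551 234.845]
[0, 0, -19] [266.567 234.604]
scene cam at [1090.927  573.188 1360.317]
[0, 0, 0] [377.567 216.117]
[-11, 0, 0] [376.106 217.229]
[11, 0, 0] [379.013 215.017]
[0, 0, -19] [379.578 212.29 ]
top cols 255-280
215 108 107  74  33  32  65  74  39  40  71  87  82  63  54  70  88  81  71  80  88  92  85  88  88  84  65
216 102 100  86  79  77  92  92  87  87  89  89  89  86  88  87  92  91  89  89  93  91  84  80  89  85  69
217 118 122  91  89  91  92  92  81  76  80  89  89  89  88  90  90  77  53  45  74  80  49  30  50  72  73
218 122 128  84  52  39  66  80  49  28  46  74  89  89  87  89  84  59  24  17  47  59  23   5  37  69  73
219 119 126  73  21  11  38  51  26  14  23  63  86  90  85  87  86  73  25  17  52  66  43  18  45  76  70
220 112 116  74  24  23  45  66  45  27  36  53  67  66  63  70  85  83  61  57  72  87  85  70  74  88  73
221 130 140  84  61  51  70  88  85  80  88  88  77  53  33  36  52  59  69  88  90  89  92  
[... 5657 characters left out ...]
  65  57  41  30  43  62  78  96 112 113 107 103 103 102 102
225 138 137 137 138 136 136 127 106  83  67  61  57  53  44  46  49  55  56  57  54  62  75  94 112 121 121 118 111 105 102 101
226 136 137 138 138 137 137 137 128 113  89  60  60  66  59  50  36  29  47  65  69  77  94 112 121 122 123 121 117 113 105 101
227 135 138 137 136 137 138 137 136 132 120  94  73  69  66  53  33  27  47  65  79  95 113 119 122 122 122 122 121 120 116 110
228 136 138 136 138 137 138 137 136 138 134 127 110  88  63  58  54  56  61  76  93 112 121 123 123 123 122 123 122 122 122 119
229 138 137 138 137 138 137 139 137 138 136 135 131 116  87  69  69  70  77  93 110 119 122 122 122 123 123 122 123 122 122 121
```

Run:
```python
from plan import *
from scipy.optimize import least_squares
st=sense();t=np.array(st["eef_pos"]);R=Ro.from_euler("xyz",st["tcp_rot"])
for pt,ps in(((265.5,235),(383,209)),((265.8,236),(382.5,209)),((265.5,235),(381,210))):
    r=least_squares(lambda p:np.r_[proj("top",p)-pt,proj("scene",p)-ps],t); print(r.x,r.cost,"tool-frame offset",R.inv().apply(r.x-t))
# fin top: top cols: fin bright top u 264.5-267, right dark face 268-269.5, rows 220.5-229.5
for q in((265.7,225.3),(267.3,221),(267.3,229.5)): print(ray("top",*q,104))
# slab corners: left edge u~257 rows217-236
print(ray("top",256.7,218,62),ray("top",257.3,236.5,62),ray("top",280.5,236,62))
```

```text
[446.643 183.198 113.755] 1.5831869509660483 tool-frame offset [ -7.532   3.122 -41.736]
[444.297 181.793 109.175] 0.6076274332016878 tool-frame offset [ -3.229   2.017 -38.785]
[448.667 181.855 107.03 ] 0.04842142455068636 tool-frame offset [ -6.132   1.534 -34.906]
[480.74  181.433 104.   ]
[494.808 176.308 104.   ]
[467.003 176.066 104.   ]
[505.71  218.351  62.   ] [443.277 215.655  62.   ] [444.814 137.276  62.   ]
```

Both cameras put the real finger tips about 35 mm short of the reported TCP along tool z. That explains the slip: only the fin's very top was caught. The fin now stands clear of the head, so I'll lift off, steepen the tool to 12° and check the offset again with the fingers open.

Run:
```python
from ik import *
s=sense();t=np.array(s["eef_pos"]);R=Ro.from_euler("xyz",s["tcp_rot"])
yaw=.06;R2=ori(yaw,12);z=R2.apply([0,0,1])
pt=np.array([481,181.5,92.]); tip=pt+z*14/abs(z[2]); T=tip+35*z
print("final TCP",T); q=s["qpos"]
hov=T-z*60
for p in(hov,T): q,c=ik(p,R2,q);print(q,c)
rows([(t+[-10,0,45],R),(hov,R2)],60,30,5)
```

```text
final TCP [491.234 182.115  43.765]
[ 0.41   0.195  2.137 -0.124  0.617 -1.127] 3.7113481752947394e-28
[ 0.401  0.305  2.165 -0.151  0.478 -1.102] 1.9947213964292945e-28
[[60,[-6.0,1.0,-22.0],[0.0,0.0,0.0]],[60,[-6.0,0.0,-23.0],[0.0,0.0,0.0]],[60,[-5.0,-1.0,7.0],[0.3,3.7,0.9]],[60,[-5.0,-1.0,7.0],[0.3,3.8,0.8]],[60,[-5.0,0.0,6.0],[0.3,3.7,0.9]],[60,[-6.0,-1.0,6.0],[0.4,3.7,0.9]]]
end [478.637 181.381 102.089] err [-0.145  0.015 -0.365] 0.0007164801651631088
```

servo_tool --rows '[[0,[-6,1,-22],[0,0,0]],[0,[-6,0,-23],[0,0,0]],[60,[-5,-1,7],[0.3,3.7,0.9]],[60,[-5,-1,7],[0.3,3.8,0.8]],[60,[-5,0,6],[0.3,3.7,0.9]],[60,[-6,-1,6],[0.4,3.7,0.9]],[60,[0,0,0],[0,0,0]],[60,[0,0,0],[0,0,0]]]'

```text
clock: 9.7
eef_pos: [478.3, 181.3, 102.1]
tcp_rot: [-3.141, 0.21, -3.082]
contact_force: [0.0, 0.1, 0.2]
opening: 0.699
```

Run:
```python
from plan import *
st=sense();t=np.array(st["eef_pos"]);R=Ro.from_euler("xyz",st["tcp_rot"])
print(st["clock"],t,st["tcp_rot"],st["opening"],st["contact_force"],st["qpos"])
b=cv2.cvtColor(grab_frame("top"),6); a=cv2.cvtColor(grab_frame("scene"),6)
for sy in(1,-1):
  for b_ in(0,-8,-43):
    p=t+R.apply([0,sy*30,b_]); print(sy,b_,proj("top",p),proj("scene",p))
for v in range(216,240): print(v,*["%3d"%x for x in b[v,252:286]])
u0,v0=np.round(proj("scene",t+R.apply([0,0,-30]))).astype(int)
print("scene cols",u0-16,u0+16)
for v in range(v0-16,v0+20): print(v,*["%3d"%x for x in a[v,u0-16:u0+17]])
```

```text
9.7 [478.308 181.286 102.099] [-3.141  0.21  -3.082] 0.6990704916471863 [0.009 0.097 0.185] [ 0.413  0.203  2.116 -0.124  0.628 -1.124]
1 0 [256.701 226.611] [381.111 220.596]
1 -8 [256.318 227.119] [381.712 219.249]
1 -43 [254.586 229.417] [384.4   213.216]
-1 0 [274.945 225.48 ] [368.391 210.187]
-1 -8 [274.674 225.981] [368.929 208.817]
-1 -43 [273.449 228.248] [371.337 202.684]
216 131  88  98 102 102  87  81  79  88  93  88  89  92  91  90  86  86  88  91  90  88  87  91  92  83  83  90  85  70  68  89 101 102 132
217 134  96 100 119 124  91  86  91  94  93  85  76  79  88  88  89  91  91  89  80  52  46  71  79  46  34  49  73  72  75  96 103 102 130
218 135  94  98 122 130  83  49  42  67  81  53  33  45  71  90  91  90  87  82  62  22  17  52  58  24  11  37  72  75  81 101 103 101 106
219 144 108 101 120 125  76  21  16  36  54  33  18  25  64  89  89  89  90  88  70  24  18  47  65  46  22  42  78  72  68  93 103 101 112
220 137 103  98 111 115  73  18  22  43  66  47  25  37  53  66  63  62  71  84  85  63  54  70  90  82  73  76  89  73  63  93 115 125 126
221 137 102 100
[... 6859 characters left out ...]
 108 102 101 101 102
225 122 122 122 122 122 122 121 120 112  96  76  62  59  60  50  46  47  50  53  59  59  53  61  75  94 113 120 123 117 110 105 100 101
226 121 123 121 122 123 121 121 122 123 114  99  76  54  57  63  62  49  34  29  49  62  69  78  93 112 121 121 122 120 118 114 106 100
227 123 123 122 123 123 122 122 121 123 121 118 106  83  69  70  65  55  35  32  45  64  77  96 110 121 121 122 122 121 122 121 118 108
228 122 123 122 122 121 121 121 122 122 122 122 121 113  98  80  62  58  53  55  58  75  94 111 121 122 122 123 122 123 121 123 123 118
229 122 124 121 121 120 123 122 121 123 122 121 124 121 116 103  78  66  67  68  76  94 110 120 122 122 121 123 121 121 121 121 122 123
```

The open fingertips in the scene view, about (371,203) and (384,215), match the prediction with a setback of about 33 mm, so the offset is confirmed. I'll descend around the fin.

servo_tool --rows '[[60,[0,0,12],[0,0,0]],[60,[0,0,12],[0,0,0]],[60,[0,0,12],[0,0,0]],[60,[0,0,0],[0,0,0]]]' --force 20

```text
clock: 10.3
eef_pos: [486.2, 181.9, 66.2]
tcp_rot: [-3.141, 0.209, -3.082]
contact_force: [-0.1, 0.5, 0.2]
opening: 0.702
```

servo_tool --rows '[[60,[0,0,8],[0,0,0]],[60,[0,0,8],[0,0,0]],[60,[0,0,7],[0,0,0]],[60,[0,0,0],[0,0,0]]]' --force 20

```text
clock: 10.8
eef_pos: [491.4, 182.4, 44.5]
tcp_rot: [-3.141, 0.21, -3.082]
contact_force: [0.5, 0.5, 0.4]
opening: 0.701
```

TCP z reads 44.5 with no contact, below the slab top at 62, so the offset is real. Closing.

servo_tool --rows '[[0,[0,0,0],[0,0,0]],[0,[0,0,0],[0,0,0]],[0,[0,0,0],[0,0,0]],[0,[0,0,0],[0,0,0]],[0,[0,0,0],[0,0,0]],[0,[0,0,0],[0,0,0]]]' --force 40

```text
clock: 11.55
eef_pos: [492.1, 182.4, 46.2]
tcp_rot: [-3.141, 0.212, -3.081]
contact_force: [-4.1, -2.9, 13.3]
opening: 0.145
```

Run:
```python
from ik import *
s=sense();t=np.array(s["eef_pos"]);R=Ro.from_euler("xyz",s["tcp_rot"])
R2=ori(SH[2],12); T=loc(SH,-19,0,125.)
q=s["qpos"];print(q)
a=t+[-40,-4,5]; 
for p,Q in((a,R),(a+[0,0,75],R),(T,R2)): q,c=ik(p,Q,q);print(q,round(c,5))
rows([(t+[0,0,3],R),(a,R),(a+[0,0,75],R),(T,R2)],0,20,5)
```

```text
[ 0.403  0.321  2.129 -0.15   0.496 -1.103]
[ 0.43   0.24   2.239 -0.169  0.47  -1.058] 0.0
[ 0.43   0.119  2.164 -0.124  0.665 -1.111] 0.0
[-0.38   0.305  1.92   0.11   0.723 -2.004] 0.0
[[0,[-1.0,0.0,-3.0],[0.0,0.0,0.0]],[0,[13.0,-1.0,-3.0],[0.0,0.0,0.0]],[0,[13.0,0.0,-4.0],[0.0,0.0,0.0]],[0,[13.0,-1.0,-3.0],[0.0,0.0,0.0]],[0,[-4.0,0.0,-18.0],[0.0,0.0,0.0]],[0,[-4.0,0.0,-19.0],[0.0,0.0,0.0]],[0,[-4.0,0.0,-18.0],[0.0,0.0,0.0]],[0,[-4.0,0.0,-19.0],[0.0,0.0,0.0]]]
[[0,[-5.0,-19.0,1.0],[0.0,0.0,0.2]],[0,[-4.0,-19.0,1.0],[0.1,0.0,0.3]],[0,[-5.0,-20.0,1.0],[0.0,0.0,0.2]],[0,[-5.0,-19.0,1.0],[0.1,0.0,0.2]],[0,[-5.0,-19.0,1.0],[0.0,0.0,0.3]],[0,[-5.0,-19.0,2.0],[0.1,0.0,0.2]],[0,[-5.0,-19.0,1.0],[0.0,0.1,0.2]],[0,[-5.0,-19.0,1.0],[0.1,0.0,0.2]]]
[[0,[-5.0,-19.0,1.0],[0.0,0.0,0.3]],[0,[-5.0,-19.0,1.0],[0.1,0.0,0.2]],[0,[-5.0,-19.0,2.0],[0.0,0.0,0.2]],[0,[-6.0,-19.0,1.0],[0.1,0.0,0.3]],[0,[-5.0,-19.0,1.0],[0.0,0.0,0.2]],[0,[-6.0,-19.0,1.0],[0.1,0.0,0.2]],[0,[-5.0,-19.0,2.0],[0.0,0.0,0.3]],[0,[-6.0,-19.0,1.0],[0.1,0.0,0.2]]]
[[0,[-6.0,-19.0,1.0],[0.0,0.0,0.2]],[0,[-6.0,-19.0,1.0],[0.1,0.0,0.2]],[0,[-6.0,-19.0,2.0],[0.0,0.0,0.3]],[0,[-6.0,-18.0,1.0],[0.1,0.0,0.2]]]
end [ 569.198 -199.712  125.237] err [0.194 0.37  0.237] 0.0009387048242843795
```

servo_tool --rows '[[0,[-1,0,-3],[0,0,0]],[0,[13,-1,-3],[0,0,0]],[0,[13,0,-4],[0,0,0]],[0,[13,-1,-3],[0,0,0]],[0,[-4,0,-18],[0,0,0]],[0,[-4,0,-19],[0,0,0]],[0,[-4,0,-18],[0,0,0]],[0,[-4,0,-19],[0,0,0]]]' --force 90

```text
clock: 12.55
eef_pos: [450.9, 178.0, 125.7]
tcp_rot: [-3.141, 0.21, -3.081]
contact_force: [1.0, 0.5, -3.2]
opening: 0.121
```

servo_tool --rows '[[0,[0,0,0],[0,0,0]],[0,[0,-15,0],[0,0,0.2]],[0,[0,-19,0],[0,0,0.3]],[0,[0,-20,0],[0,0,0.3]],[0,[0,-20,0],[0,0,0.3]],[0,[0,-20,0],[0,0,0.3]],[0,[0,-20,0],[0,0,0.3]],[0,[0,-20,0],[0,0,0.3]]]'

```text
clock: 13.55
eef_pos: [457.0, 43.7, 123.9]
tcp_rot: [3.134, 0.209, -3.118]
contact_force: [-0.6, 0.2, -3.1]
opening: 0.122
```

Run:
```python
from plan import *
s=sense();t=np.array(s["eef_pos"]);print(s["clock"],t,s["tcp_rot"],s["opening"],s["contact_force"],s["wrist_torque"])
R2=ori(SH[2],12); T=loc(SH,-19,0,125.)
b=grab_frame("top")
A=cv2.convertScaleAbs(cv2.resize(b[165:255,255:345],None,fx=6,fy=6,interpolation=cv2.INTER_CUBIC),alpha=1.6)
cv2.imwrite("pics/c10.png",A)
R=Ro.from_euler("xyz",s["tcp_rot"]);Rm=Ro.concatenate([R,R2]).mean()
rows([(T,R2)],0,22,5)
```

```text
13.55 [457.014  43.655 123.866] [ 3.134  0.209 -3.118] 0.1217251957567127 [-0.628  0.157 -3.123] [0.    0.204 0.045]
[[0,[-8.0,-19.0,1.0],[0.1,0.0,0.2]],[0,[-8.0,-19.0,2.0],[0.0,0.0,0.2]],[0,[-8.0,-18.0,2.0],[0.1,0.0,0.2]],[0,[-8.0,-19.0,1.0],[0.1,0.0,0.2]],[0,[-9.0,-19.0,2.0],[0.1,0.0,0.2]],[0,[-8.0,-19.0,1.0],[0.0,0.0,0.2]],[0,[-8.0,-18.0,2.0],[0.1,0.0,0.2]],[0,[-9.0,-19.0,1.0],[0.1,0.0,0.2]]]
[[0,[-8.0,-19.0,2.0],[0.0,0.0,0.2]],[0,[-9.0,-18.0,2.0],[0.1,0.0,0.2]],[0,[-9.0,-19.0,2.0],[0.1,0.0,0.2]],[0,[-8.0,-18.0,1.0],[0.1,0.0,0.2]],[0,[-9.0,-19.0,2.0],[0.0,0.0,0.2]]]
end [ 568.738 -200.34   125.017] err [-0.266 -0.258  0.017] 0.0009228151176974744
```

View pics/c10.png

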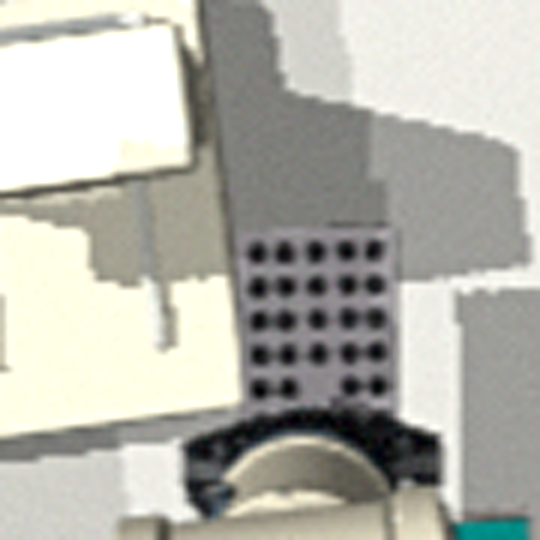

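c10 shows the tray held level. Its rear edge is at top px (295.4,203.2) to (320.7,202.0), parallel to the tool. The measured load is about 3.1 N. Moving above the shaker.

servo_tool --rows '[[0,[-8,-19,1],[0.1,0,0.2]],[0,[-8,-19,2],[0,0,0.2]],[0,[-8,-18,2],[0.1,0,0.2]],[0,[-8,-19,1],[0.1,0,0.2]],[0,[-9,-19,2],[0.1,0,0.2]],[0,[-8,-19,1],[0,0,0.2]],[0,[-8,-18,2],[0.1,0,0.2]],[0,[-9,-19,1],[0.1,0,0.2]]]'

```text
clock: 14.6
eef_pos: [527.1, -105.4, 125.6]
tcp_rot: [3.138, 0.21, 3.137]
contact_force: [-0.2, 0.1, -2.5]
opening: 0.125
```

servo_tool --rows '[[0,[-8,-19,2],[0,0,0.2]],[0,[-9,-18,2],[0.1,0,0.2]],[0,[-9,-19,2],[0.1,0,0.2]],[0,[-8,-18,1],[0.1,0,0.2]],[0,[-9,-19,2],[0,0,0.2]],[0,[0,0,0],[0,0,0]],[0,[0,0,0],[0,0,0]]]'

```text
clock: 15.48
eef_pos: [569.7, -198.1, 126.0]
tcp_rot: [3.139, 0.21, 3.119]
contact_force: [-0.6, -0.0, -2.6]
opening: 0.12
```

```bash
cat > wells.py <<'E'
from plan import *
s=sense();t=np.array(s["eef_pos"]);print(s["clock"],t,s["tcp_rot"],s["opening"],s["contact_force"])
b=grab_frame("top"); a=grab_frame("scene"); cv2.imwrite("pics/h_top.png",b);cv2.imwrite("pics/h_sc.png",a)
zt=50+12+(t[2]-45)
print("rear mid at c10, rel TCP", ray("top",308.05,202.6,50+12+124-45)-[457,43.65,124])
for n in("tray","tray_handle"):
  for c in("top","scene"):
    for r in trace(c,n):
        m=r["mask"].astype(np.uint8); ct=max(cv2.findContours(m,0,2)[0],key=cv2.contourArea); (x,y),wh,an=cv2.minAreaRect(ct)
        if (c=="top" and 340<x<420 and 170<y<240) or (c=="scene" and 250<x<345 and y<215): print(c,n,round(r["conf"],2),m.sum(),(x,y),wh,an,cv2.boundingRect(ct))
g=cv2.cvtColor(b,6)
print("cols 358-400"); 
for v in list(range(168,186))+[190,195,200]: print(v,*["%3d"%x for x in g[v,358:401]])
E
python3 wells.py
```

```text
15.475 [ 569.683 -198.141  125.984] [3.139 0.21  3.119] 0.11996963307283144 [-0.569 -0.019 -2.562]
rear mid at c10, rel TCP [95.719 -2.514 17.   ]
top tray 0.91 753 (383.5, 182.0) (30.0, 27.0) 90.0 (370, 167, 28, 31)
scene tray 0.64 726 (282.08428955078125, 160.91111755371094) (21.481449127197266, 40.99256896972656) 54.782405853271484 (261, 150, 43, 29)
scene tray_handle 0.69 694 (282.6922607421875, 161.0384521484375) (20.801258087158203, 41.04781723022461) 56.3099365234375 (261, 150, 44, 29)
cols 358-400
168 163 162 161 162 163 161 140 102 108 110 109 109  98  78  85  85  84  85  84  84  84  83  81  84  86  86  90  86  88  88  85  86  92  98  99  99  97  97  98 109 129 151 172
169 162 163 162 164 164 162 142 101 107  95  51  52  52  69  86  74  63  79  88  87  82  71  78  86  88  81  71  73  87  89  80  73  82  98 100  92  86  98  97 107 122 124 130
170 163 162 161 161 162 164 142 102 109  91  38  43  47  71  78  48  28  43  71  71  36  24  53  78  74  42  30  40  75  78  45  30  47  79  84  49  41  72  93 108 125 123 119
171 161 161 163 162 163 162 143 107 111  90  41  51  55  72  
[... 2406 characters left out ...]
 162 161 163 163 162 166 141 101 104  79  36  49  58  80  87  91  87  87  89  91  86  87  89  90  88  88  88  88  90  90  85  82  87  88  88  87  86  86  81  90 118 125 123
190 161 167 172 175 174 158 121 118 117  76  41  49  62  83  91  85  85  86  89  90  87  87  86  90  87  78  75  86  88  86  76  68  89 106 104  90  63  76  79  93 120 127 125
195 173 174 173 172 175 158 119 118 112  62  35  49  64  82  85  61  56  73  89  76  52  45  69  83  65  42  30  34  35  37  55  96 112 105 118 128 114 114 110 108 108  96  83
200 170 172 174 173 177 155 128 125 113  62  24  25  17  14  27  44  35   5  10  14  14  20  19  23  41  44  41  41  44  73 117 138 126 129 127 127 127 128 128 134 111  70  96
```

Run:
```python
from plan import *
from fit import fit,sh
t=np.array(sense()["eef_pos"])
for dz in(-6,0,6):
    rs=[ray("top",383.95,v,143+dz) for v in(171.2,176.7,182.4)]
    l=[ray("top",u,176.7,143+dz) for u in(374,394.3)]
    print(dz,[r for r in rs],"pitch",rs[0][0]-rs[1][0],"colspan",l[0][1]-l[1][1],"centre",rs[0][0]-65.5,"relTCP",rs[0][:2]-[65.5,0]-t[:2])
print(fit([x for x in sh if x[0]=="top"],[588,-200,0])[0])
# rim field edges numeric in the initial top image
g=cv2.cvtColor(cv2.imread("pics/t.png"),6)
for v in(175,190,205): print(v,*["%3d"%x for x in g[v,360:402]])
for u in(372,380,388): print(u,*["%3d"%x for x in g[164:224,u]])
# scene: tray rear corners
```

```text
-6 [array([ 653.98, -203.53,  137.  ]), array([ 636.11, -203.29,  137.  ]), array([ 617.64, -203.04,  137.  ])] pitch 17.86741185075107 colspan 65.41047786962696 centre 588.4814988999053 relTCP [18.43 -5.66]
0 [array([ 653.13, -202.61,  143.  ]), array([ 635.34, -202.38,  143.  ]), array([ 616.95, -202.13,  143.  ])] pitch 17.78276986286255 colspan 65.10061358027846 centre 587.6277529522927 relTCP [17.57 -4.74]
6 [array([ 652.27, -201.7 ,  149.  ]), array([ 634.58, -201.46,  149.  ]), array([ 616.27, -201.21,  149.  ])] pitch 17.698127874974034 colspan 64.79074929092997 centre 586.77400700468 relTCP [16.72 -3.83]
[ 589.86 -201.21   -0.03]
175 170 169 171 167 134 104 122 106  49  54  57  59  58  60  58  57  54  61  56  61  56  60  54  58  53  56  56  54  56  57  55  57  53  53  48  88 127 125 119 120 121 144
190 170 171 170 155 116 113 120  86  45  57  57  56  58  58  60  55  60  59  58  59  59  54  58  55  56  57  58  59  59  55  54  55  56  55  63  96 127 123 119 119 140 172
205 169 171 172 145 105 123 110  69  43  55  59  59  55  56  55  58  56  56  56  57  58  56  57  58  59  56  58  56  56  54  57  55  54  55  66  98 125 124 123 119 118 145
372 132 155 150 131 126  60  54  57  58  59  59  58  58  57  61  61  60  60  58  58  57  59  58  59  55  60  58  58  56  57  54  58  59  56  59  52  58  52  56  57  56  55  54  55  54  55  58  54  57  58  53  54  70 125 125 124 166 171 169 170
380 119 150 157 131 126  71  56  56  58  58  54  56  60  56  61  59  56  55  58  60  60  57  57  58  55  56  59  58  58  58  57  61  55  58  59  59  56  56  60  55  59  58  55  57  57  57  59  56  58  59  56  52  56 124 126  99 123 168 160 126
388  92 143 158 130 122  86  58  57  58  57  52  56  57  57  56  58  55  56  55  57  58  57  56  59  55  55  59  59  56  60  57  57  58  58  55  57  57  56  60  55  57  56  58  59  55  59  59  55  57  59  57  55  51 101 120  96 122 166 170 170
```

Run:
```python
from plan import *
g=get_calibration("top")
print("field ctr",ray("top",381.05,192.6,80), [ray("top",381.05,v,80)[0] for v in(168.7,216.5)],[ray("top",u,192.6,80)[1] for u in (367.45,394.6)])
# scene check: project hypothesised tray top rear corners and compare with mask
s=sense();t=np.array(s["eef_pos"])
m=[r["mask"] for r in (grab_frame("scene"),trace("scene","tray"))[1]]
best=[k.astype(np.uint8) for k in m if k[150:180,265:300].sum()>300]
for k in best:
    ct=max(cv2.findContours(k,0,2)[0],key=cv2.contourArea)
    e=ct[:,0,:]; print("scene extremes L",e[e[:,0].argmin()],"B",e[e[:,1].argmax()],"T",e[e[:,1].argmin()],"R",e[e[:,0].argmax()])
f=(589.5,-201.5,-.023)
for x,y in((75,-42),(75,42)): print([proj("scene",loc(f,x,y,z)) for z in(131,143)])
R2=ori(-.026,12); p=t+[0.5,0.3,0]; 
rows([(p-[0,0,35],R2)],0,12,5)
```

```text
field ctr [ 589.683 -201.548   80.   ] [np.float64(670.6137988944535), np.float64(509.48496943401295)] [np.float64(-155.8872428463831), np.float64(-247.0335001597916)]
scene extremes L [261 164] B [273 178] T [280 151] R [304 158]
[array([259.913, 165.898]), array([259.512, 164.001])]
[array([273.307, 180.037]), array([272.99 , 178.195])]
[[0,[2.0,0.0,11.0],[0.0,0.0,0.1]],[0,[3.0,0.0,12.0],[0.1,0.1,0.1]],[0,[2.0,0.0,11.0],[0.0,0.0,0.0]]]
end [ 570.377 -197.984   91.7  ] err [-0.179 -0.414  0.301] 0.0010122014471475066
```

The tray centre, about (589.5,-201.5), matches the field centre (589.7,-201.5), and the scene mask corners agree within 1 px. Lowering straight down.

servo_tool --rows '[[0,[2,0,11.5],[0,0,0]],[0,[2.5,0,11.5],[0,0,0]],[0,[2.5,0,11.5],[0,0,0]],[0,[0,0,0],[0,0,0]],[0,[0,0,0],[0,0,0]]]'

```text
clock: 16.5
eef_pos: [570.6, -198.3, 91.0]
tcp_rot: [3.14, 0.211, 3.119]
contact_force: [-0.6, 0.7, -2.9]
opening: 0.122
```

servo_tool --rows '[[0,[0.6,0,2.9],[0,0,0]],[0,[0.6,0,2.9],[0,0,0]],[0,[0.4,0,2],[0,0,0]],[0,[0,0,0],[0,0,0]]]'

```text
clock: 17.0
eef_pos: [570.4, -198.2, 83.0]
tcp_rot: [3.14, 0.21, 3.119]
contact_force: [1.1, -0.0, -2.8]
opening: 0.124
```

servo_tool --rows '[[0,[0.4,0,2],[0,0,0]],[0,[0.4,0,2],[0,0,0]],[0,[0,0,0],[0,0,0]]]'

```text
clock: 17.38
eef_pos: [570.5, -198.1, 78.8]
tcp_rot: [3.14, 0.21, 3.119]
contact_force: [0.2, -0.4, -2.8]
opening: 0.12
```

servo_tool --rows '[[0,[0.2,0,1],[0,0,0]],[0,[0.2,0,1],[0,0,0]],[0,[0,0,0],[0,0,0]]]'

```text
clock: 17.75
eef_pos: [570.6, -198.2, 76.9]
tcp_rot: [3.14, 0.211, 3.119]
contact_force: [-0.2, -0.5, -3.1]
opening: 0.121
```

servo_tool --rows '[[0,[0.2,0,1],[0,0,0]],[0,[0.2,0,1],[0,0,0]],[0,[0,0,0],[0,0,0]]]'

```text
clock: 18.12
eef_pos: [570.6, -198.2, 74.9]
tcp_rot: [3.14, 0.211, 3.119]
contact_force: [-0.0, 0.4, -3.3]
opening: 0.122
```

servo_tool --rows '[[0,[0.2,0,1],[0,0,0]],[0,[0,0,0],[0,0,0]]]'

```text
clock: 18.38
eef_pos: [570.7, -198.2, 73.9]
tcp_rot: [3.14, 0.211, 3.119]
contact_force: [-0.2, 0.4, -2.8]
opening: 0.124
```

servo_tool --rows '[[0,[0.2,0,1],[0,0,0]],[0,[0.2,0,1],[0,0,0]],[0,[0,0,0],[0,0,0]]]'

```text
clock: 18.75
eef_pos: [570.9, -198.4, 72.3]
tcp_rot: [3.14, 0.211, 3.119]
contact_force: [-1.2, -0.0, 4.0]
opening: 0.123
```

servo_tool --rows '[[0,[0.2,0,1],[0,0,0]],[0,[0.2,0,1],[0,0,0]],[0,[0,0,0],[0,0,0]]]'

```text
clock: 19.12
eef_pos: [571.2, -198.9, 71.7]
tcp_rot: [3.141, 0.212, 3.119]
contact_force: [-8.6, -1.9, 18.4]
opening: 0.124
```

servo_tool --rows '[[0,[-0.2,0,-1.2],[0,0,0]],[0,[0,0,0],[0,0,0]]]'

```text
clock: 19.38
eef_pos: [571.2, -198.8, 71.8]
tcp_rot: [3.141, 0.212, 3.12]
contact_force: [-2.7, -3.7, 8.3]
opening: 0.121
```

Run:
```python
from plan import *
s=sense();print(s["clock"],s["eef_pos"],s["contact_force"])
b=grab_frame("top");g=cv2.cvtColor(b,6)
print("cols 362-402")
for v in range(164,188): print(v,*["%3d"%x for x in g[v,362:402]])
grab_frame("scene")
for k in [r["mask"].astype(np.uint8) for r in trace("scene","tray") if r["mask"][145:190,265:300].sum()>300]:
    e=max(cv2.findContours(k,0,2)[0],key=cv2.contourArea)[:,0,:]; print("scene extremes L",e[e[:,0].argmin()],"B",e[e[:,1].argmax()],"T",e[e[:,1].argmin()],"R",e[e[:,0].argmax()])
f=(589.7,-201.5,-.026)
for x,y in((75,-42),(75,42)): print([proj("scene",loc(f,x,y,z)) for z in(80,92)])
```

```text
19.375 [ 571.197 -198.784   71.771] [-2.668 -3.745  8.282]
cols 362-402
164 150 147 146 146 148 145 143 137 135 132 136 129 128 129 124 119 118 118 119 120 118 115 118 114 109  97  95 102 113 111 111 112 107 109 109 109 106 110 126 149
165 164 163 164 163 163 163 161 162 161 159 160 159 159 155 157 155 155 156 156 154 153 152 153 151 149 148 147 147 146 147 150 154 143 145 150 161 159 157 157 158
166 163 163 158 146 139 141 146 153 153 153 153 151 154 153 153 154 153 155 166 165 164 163 164 164 164 164 164 162 162 165 163 166 164 163 168 174 176 177 174 174
167 164 162 144 107 112 115 116 118 118 116 118 118 119 118 117 116 116 118 120 118 120 117 119 117 117 118 122 131 135 142 140 140 138 139 139 146 163 175 177 177
168 164 165 141  99 106 112 111 110 112 110 112 111 110 111 111 112 109 111 107 108 108 110 108 108 111 109 115 122 130 125 125 129 125 127 128 125 128 150 173 172
169 163 166 140 101 110  91  48  50  53  56  56  53  61  64  63  67  65  65  67  65  69  63  61  62  70  68  70  74  74  75  84  89  88 106 124 124 124 126 129 150
170 163 164 144 102 111  89  37  61  82  85 
[... 2380 characters left out ...]
 67  50  86 129 127 124 121 150 175
185 165 166 144 100 104  75  45  71  84  59  48  67  85  71  34  39  67  86  70  32  36  67  80  54  23  37  68  72  32  31  62  73  46  91 130 131 124 124 148 176
186 165 163 140 102 108  76  45  73  89  89  84  91  91  90  87  87  88  90  90  84  85  86  91  88  85  86  87  90  78  75  85  77  50  89 129 130 124 120 147 176
187 163 154 119  99 105  75  46  74  89  78  67  78  89  90  83  79  88  91  88  84  83  89  86  92  85  89  89  89  89  87  88  79  54  86 130 128 125 123 147 175
scene extremes L [262 172] B [274 187] T [284 158] R [303 167]
[array([261.509, 173.658]), array([261.13 , 171.866])]
[array([274.503, 187.599]), array([274.203, 185.861])]
```

The tray sits inside the rim with thin dark gaps on the left, right and rear, and the scene corners match within about 1 px. Releasing.

servo_tool --rows '[[20,[0,0,0],[0,0,0]],[35,[0,0,0],[0,0,0]],[45,[0,0,0],[0,0,0]],[45,[0,0,0],[0,0,0]],[45,[0,0,-6],[0,0,0]],[45,[0,0,-14],[0,0,0]],[45,[0,0,-20],[0,0,0]],[45,[0,0,-20],[0,0,0]]]' --force 20

```text
clock: 20.52
eef_pos: [558.1, -198.1, 131.4]
tcp_rot: [3.14, 0.211, 3.119]
contact_force: [0.2, 0.0, -0.8]
opening: 0.53
```

Run:
```python
from ik import *
s=sense();t=np.array(s["eef_pos"]);print(s["clock"],t,s["tcp_rot"],s["contact_force"],s["opening"])
grab_frame("top")
for r in boxes_of("top","start_top"): print("btn",round(r["conf"],2),cam2w("top",r["centre"]))
grab_frame("scene")
for k in [r["mask"].astype(np.uint8) for r in trace("scene","tray") if r["mask"][145:190,265:300].sum()>300]:
    e=max(cv2.findContours(k,0,2)[0],key=cv2.contourArea)[:,0,:]; print("scene extremes L",e[e[:,0].argmin()],"B",e[e[:,1].argmax()],"T",e[e[:,1].argmin()],"R",e[e[:,0].argmax()])
# button from initial crops c1 (604,397), fit frame
F=(589.7,-201.5,-.026)
u=((604+.5)/5-.5+340-80,(397+.5)/5-.5+150); print("btn ray",[ray("top",*u,z) for z in(75,85)],"from platform",loc(F,-122,0,80))
R2=ori(-.026,0); q=s["qpos"]
up=t+[-60,0,50.]; B=loc(F,-122,0,0)
for p in(up,B+[0,0,140],B+[0,0,45]): q,c=ik(p,R2,q); print(q,round(c,4))
R=Ro.from_euler("xyz",s["tcp_rot"])
rows([(t+[-2,0,40],R),(B+[0,0,110],R2)],0,30,5)
```

```text
20.525 [ 558.065 -198.135  131.374] [3.14  0.211 3.119] [ 0.23   0.037 -0.822] 0.529742004558025
btn 0.17 [ 590.575 -145.845   67.978]
scene extremes L [262 172] B [274 186] T [289 155] R [303 167]
btn ray [array([ 467.811, -198.523,   75.   ]), array([ 467.855, -197.102,   85.   ])] from platform [ 467.741 -198.328   80.   ]
[-0.379  0.239  1.847 -0.     1.056 -1.923] 0.0
[-0.401  0.236  1.956 -0.     0.949 -1.946] 0.0
[-0.401  0.362  2.046  0.     0.734 -1.946] 0.0
[[0,[-3.0,0.0,-20.0],[0.0,0.0,0.0]],[0,[-3.0,0.0,-20.0],[0.0,0.0,0.0]],[0,[25.0,-1.0,10.0],[0.0,3.0,0.1]],[0,[24.0,0.0,12.0],[0.0,3.1,0.0]],[0,[23.0,-1.0,13.0],[0.1,3.0,0.1]],[0,[23.0,0.0,14.0],[0.0,3.1,0.0]]]
end [ 468.002 -198.045  109.623] err [ 0.261  0.283 -0.377] 0.0009160330119502846
```

servo_tool --rows '[[45,[-3,0,-20],[0,0,0]],[20,[-3,0,-20],[0,0,0]],[0,[25,-1,10],[0,3,0.1]],[0,[24,0,12],[0,3.1,0]],[0,[23,0,13],[0.1,3,0.1]],[0,[23,0,14],[0,3.1,0]],[0,[0,0,0],[0,0,0]],[0,[0,0,0],[0,0,0]]]'

```text
clock: 21.72
eef_pos: [468.3, -197.0, 109.0]
tcp_rot: [3.141, -0.001, 3.116]
contact_force: [-0.1, -0.1, 1.1]
opening: -0.005
```

Run:
```python
from plan import *
s=sense();t=np.array(s["eef_pos"]);R=Ro.from_euler("xyz",s["tcp_rot"]);print(s["clock"],t,s["tcp_rot"],s["contact_force"],s["opening"])
b=grab_frame("top");a=grab_frame("scene")
for d in(0,-35): print(proj("top",t+R.apply([0,0,d])),proj("scene",t+R.apply([0,0,d])))
print("btn scene",proj("scene",[467.8,-198,82]))
g=cv2.cvtColor(a,6);u0,v0=np.round(proj("scene",t+R.apply([0,0,-35]))).astype(int)
print("cols",u0-12,u0+12)
for v in range(v0-8,v0+22): print(v,*["%3d"%x for x in g[v,u0-12:u0+13]])
```

```text
21.725 [ 468.286 -196.961  109.048] [ 3.141 -0.001  3.116] [-0.057 -0.073  1.127] -0.004939279849835276
[381.404 228.899] [307.764 149.99 ]
[383.004 228.927] [307.537 144.328]
btn scene [307.846 154.006]
cols 296 320
136 117 116 118 118 117 116 100  65  28  17  24  22  21  17  17  28  49  52  40  49  61  63  57  60  86
137 110 116 119 117 116 116 111  83  44  20  18  18  19  24  19  23  46  52  40  42  57  63  55  44  73
138  93 111 117 119 117 118 115 104  71  33  20  19  25  23  19  23  37  40  35  38  49  59  57  63  88
139  84 102 116 116 117 117 118 114  88  43  23  19  14  22  16  18  23  22  27  31  42  62  84  96 106
140  84 103 114 117 116 118 116 116  89  44  27  22  19  16  18  19  20  20  25  38  53  85 107 113 115
141 100 110 115 113 108 107 110 113  92  48  35  32  17  17  18  21  30  38  54  75  91 106 115 117 117
142  99 108 111 104  98  98 103 107  94  58  47  41  23  19  20  45  75  89  96 107 114 117 116 115 116
143  86  99 103  98  97  96  98 107 100  68  51  48  27  20  31  66  98 113 116 117 117 118 118 118 117
144 102 106  98  97  96  97 102 117 112  82  57  49
[... 1536 characters left out ...]
  92 107 114 109  90  76  72  75  77  84 104 124 135 137 138 139 138 132 124
160  36  33  48  59  56  57  75  88 106 117 116 106 101 102 106 113 127 137 138 138 139 137 138 138 132
161  39  34  50  60  58  52  58  73  88 109 124 129 128 130 131 133 136 139 138 138 140 138 138 137 138
162  56  51  49  47  52  57  54  58  72  93 112 128 137 140 138 139 138 139 138 139 140 139 137 139 138
163  62  60  46  28  36  56  61  54  61  80 101 114 131 136 139 140 138 140 139 137 137 139 137 140 140
164  52  57  55  42  40  47  50  56  57  65  83  99 116 129 137 138 138 138 138 139 138 139 138 138 139
165  33  48  56  58  47  32  29  50  60  58  61  82 100 115 129 138 138 138 139 138 137 138 139 139 139
```

Fingertips at scene (307.5,145) are directly above the button at (308.5,153.5), about 55 mm up. Descending.

servo_tool --rows '[[0,[0,0,14],[0,0,0]],[0,[0,0,14],[0,0,0]],[0,[0,0,12],[0,0,0]],[0,[0,0,0],[0,0,0]]]'

```text
clock: 22.32
eef_pos: [466.7, -196.4, 67.6]
tcp_rot: [3.14, -0.005, 3.116]
contact_force: [0.4, -1.4, 0.2]
opening: 0.002
```

servo_tool --rows '[[0,[0,0,3],[0,0,0]],[0,[0,0,3],[0,0,0]],[0,[0,0,2],[0,0,0]],[0,[0,0,0],[0,0,0]]]'

```text
clock: 22.82
eef_pos: [467.6, -196.8, 61.0]
tcp_rot: [3.141, -0.002, 3.116]
contact_force: [-0.5, -0.6, 0.2]
opening: -0.004
```

servo_tool --rows '[[0,[0,0,2],[0,0,0]],[0,[0,0,2],[0,0,0]],[0,[0,0,2],[0,0,0]],[0,[0,0,0],[0,0,0]]]'

```text
clock: 23.32
eef_pos: [467.7, -196.9, 55.0]
tcp_rot: [3.141, -0.002, 3.116]
contact_force: [0.1, -0.4, 2.4]
opening: 0.0
```

servo_tool --rows '[[0,[0,0,1.5],[0,0,0]],[0,[0,0,1.5],[0,0,0]],[0,[0,0,0],[0,0,0]]]'

```text
clock: 23.7
eef_pos: [467.7, -196.9, 52.0]
tcp_rot: [3.141, -0.002, 3.116]
contact_force: [-0.9, 1.3, 4.8]
opening: 0.002
```

servo_tool --rows '[[0,[0,0,1],[0,0,0]],[0,[0,0,1],[0,0,0]],[0,[0,0,0],[0,0,0]]]'

```text
clock: 24.08
eef_pos: [467.8, -196.9, 51.2]
tcp_rot: [3.141, -0.002, 3.116]
contact_force: [-4.5, 2.4, 20.5]
opening: 0.001
```

servo_tool --rows '[[0,[0,0,1],[0,0,0]],[0,[0,0,0],[0,0,0]]]'

```text
clock: 24.32
eef_pos: [467.9, -197.0, 51.0]
tcp_rot: [3.141, -0.002, 3.116]
contact_force: [-7.9, 2.7, 31.6]
opening: -0.001
```

The force jumped past the spring's 5 N to 20 and then 32 N, so the button is bottomed. Retreating and checking.

servo_tool --rows '[[0,[0,0,-4],[0,0,0]],[0,[0,0,-10],[0,0,0]],[0,[0,0,-20],[0,0,0]],[0,[15,0,-30],[0,0,0]],[0,[30,0,-30],[0,0,0]],[0,[40,0,-20],[0,0,0]],[0,[40,0,0],[0,0,0]],[0,[0,0,0],[0,0,0]]]'

```text
clock: 25.32
eef_pos: [340.4, -193.1, 163.3]
tcp_rot: [3.141, -0.003, 3.115]
contact_force: [0.3, -0.3, -0.2]
opening: 0.004
```

Run:
```python
from plan import *
s=sense();print(s["clock"],s["eef_pos"],s["contact_force"],s["qvel"])
b=grab_frame("top");a=grab_frame("scene");g=cv2.cvtColor(b,6)
for c in("top","scene"):
  for r in trace(c,"tray"):
    m=r["mask"].astype(np.uint8); (x,y),wh,an=cv2.minAreaRect(max(cv2.findContours(m,0,2)[0],key=cv2.contourArea))
    if (c=="top" and 340<x<420 and 160<y<240): print(c,(x,y),wh,an,"->",ray("top",x,y,90)-[589.7,-201.5,0])
    if c=="scene" and 250<x<330 and y<215: print(c,(x,y),wh,an)
print(proj("scene",[589.7,-201.5,90]))
for v in(175,190,205,212): print(v,*["%3d"%x for x in g[v,362:402]])
for u in(372,390): print(u,*["%3d"%x for x in g[164:222,u]])
a0=cv2.cvtColor(cv2.imread("pics/s.png"),6);a1=cv2.cvtColor(a,6)
print("button patch diff scene",np.abs(a1[146:162,300:318].astype(int)-a0[146:162,300:318]).mean())
n=cv2.absdiff(a1,a0)
for nm,(u,v) in dict(rack=(274,241),jar=(421,277),tip=(245,142)).items(): print(nm,n[v-12:v+12,u-12:u+12].mean())
```

```text
25.325 [ 340.359 -193.097  163.314] [ 0.341 -0.276 -0.215] [ 0.022  0.042 -0.06   0.008 -0.026  0.021]
scene (282.9295349121094, 169.3993377685547) (20.071182250976562, 38.58582305908203) 55.00797653198242
[283.324 168.776]
175 162 160 133  91 108  90  43  75 100  98  93  99 103  99  88  89  98  97  90  76  85  95  97  87  69  74  94  92  71  57  73  84  55  84 126 128 124 121 117 142
190 160 146 115 102 102  71  47  73  75  45  21  45  61  42  19  38  65  74  42  15  25  60  73  42  18  27  56  62  20  21  53  67  41  86 125 127 122 120 144 173
205 164 140  99 111 101  55  54  76  59  15   8  35  52  28  13  22  62  80  61  53  54  60  56  26  10  25  44  46  14  15  43  52  43  89 126 125 122 120 120 142
212 159 144 107 111  94  43  53  83  76  48  43  68  78  60  37  50  77  76  47  29  55  88  88  48  31  55  78  63  29  43  76  78  57  98 127 123 120 120 144 173
372 133 155 151 132 124  60  91  73  28  12  29  93 101  40   9  18  61  84  51  17  16  43  86  64  23   7  21  76  88  39  12  13  52  82  62  23  12  36  85  76  33   8  20  77  89  47  14  15  43  88  38  45  64 110 110 104 158 161
390 109 144 159 132 122  76  97 100  56  27  27  71  95  61  25  21  54  95  89  36  21  39  88  98  56  22  20  68  95  65  28  19  43  96  76  25   9  21  50  65  40  14  10  37  97  81  36  12  29  89  72  54  50 105 123 110 167 174
button patch diff scene 4.555555555555555
rack 1.1961805555555556
jar 8.777777777777779
tip 1.1788194444444444
```

Run:
```python
from plan import *
grab_frame("top");grab_frame("scene")
for c in("top","scene"):
    r=boxes_of(c,"jar"); print([cam2w(c,x["centre"]) for x in r[:1]])
s=sense();print(s["clock"],np.abs(s["qvel"]).max(),s["contact_force"])
sign_off()
```

```text
[array([509.679, 417.938, 100.272])]
[array([524.211, 436.461,  97.77 ])]
25.725 0.005804559354462748 [-0.225 -0.656  0.41 ]
the job is handed in; nothing more can be done
```

I slid the tray out of the reader and set it down inside the rim of the shaker's platform. I then let go, pressed the start button down and released it, and handed in at about 25.7 s. No verdict was reported.

**What went wrong on the way:**
- **First grasp:** it caught only the top of the handle and slipped off during the slide. Both cameras showed the real fingertips about 30 to 35 mm short of the reported TCP.
- **Tray after the slip:** it was left about 75 mm out, and slightly skewed. It may have been resting on a guide then. I did not confirm its tilt or height at that moment.
- **Second grasp:** corrected for that offset, it held the tray's full handle (reported opening 12.4 mm).
- **Tool slant:** 35° ran a wrist joint into its limit, so I used 27° inside the reader and 12° for the rest.

**Last checks:**
- **Tray position:** the top view shows thin dark gaps to the rim on all four sides. In the scene view, the tray's centre lies within about 1 px of where the platform's centre projects. The top camera's network did not return the tray in the last picture, so its gaps were read from pixel values.
- **Button:** the force rose to 32 N, well past the 5 N spring, so the button was fully down. After the retreat the button looked much as it did at the start; I could not measure its travel.
- **Bystanders:** the rack and tip box look unchanged. The picture changed somewhat around the jar, but its measured position is within about 5 mm of the start, about the detector's own error.
- **Robot:** it was still and clear, with contact force under 1 N.

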